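Load and stack the kitchen snack stand

ROBOT

A 7-joint arm with a two-finger parallel gripper is mounted at the origin on the work surface. World frame = base frame: x ahead of the robot, y to its left, z up, the work surface at z = 0. Lengths are in mm, angles in rad, forces in N, time in s.
With the tool pointing down it reaches from about 400 to 875 mm from the base axis. Payload 4.4 kg.
Tool frame: the origin (TCP) lies at the very end of the fingers, on their centre line; the grasp point (between the pads) lies 19 mm behind it; y points along the fingers, z is the direction in which the jaws open and shut, and the axes are right-handed (so a half turn about y gives the same grasp; the last joint's range is limited). The gripper opens to 85 mm and grips with 20 to 120 N. Pads are 22 mm wide; open, the fingers measure 114 mm over their backs; the gripper's body (76 mm by 85 mm) begins 54 mm behind the grasp point. The pads swing forward as they close: fully open they stand 13 mm farther back than shut.
Start: joints at [-1.209, 0.628, 0.038, 1.517, -0.027, 0.996, -0.02], TCP at [269.644, 591.447, 231.313] pointing down, gripper open.
Joint ranges: [-3.06, 3.06], [-0.37, 2.12], [-1.25, 1.32], [0.18, 2.47], [-1.1, 4.24], [0.23, 1.98], [-2.94, 2.94]. Speed limits (rad/s): [2.57, 2.57, 3.14, 3.14, 3.14, 3.14, 3.14].

INTERFACE

Orientations are given as [roll, pitch, yaw] about the fixed x, y, z axes, in that order (R = Rz(yaw) Ry(pitch) Rx(roll)).
In Python, from cell import * gives the robot as it stands.
- The arm moves only by the tool apply_moves, never from a script. Its argument "targets" is a list of rows, each a list of 6 numbers: the shift along the tool's x, y, z in units of 40 mm (1.0 is 40 mm), then the turn, a rotation vector about the tool's x, y, z in units of 8 degrees (1.0 is 8 degrees). A call has 1 to 12 rows; each row shifts and turns the commanded pose from where the row before left it, along the tool's axes as they then stand; what a row does not reach is not made up. A row lasts 1/8 s, in which the tool goes at most 62.5 mm and 10.7 degrees, less where a joint would pass 70% of its speed; a pose out of reach is approached as far as the arm can. A call is refused whole if a number of a shift passes 1 or a number of a turn 1, either way. A call with a gripper value outside its range is refused whole. "jaw" is the gripper command: -1 is shut, 1 is fully open, values between are in proportion, set as the call begins (left out, the last holds). The fingers move at their own pace and stop on an object; the grip force is fixed at half the most. Time passes only in rows, so rows that do not move let the fingers close. It gives the time, the measured TCP pose, the force and the opening at its end, in the units of the state.
- read_state(): the state, without advancing time (a new reading comes with each control period).
- get_image(name): name is "side" or "top"; returns the picture (420x560x3 uint8, red, green, blue); there is no depth.
- calibration(name): a dict with "fx", "fy", "cx", "cy" (pixels), "world_from_camera" (4x4, takes a point from camera to world coordinates). Camera axes: x right, y down, z forward; pixel columns grow to the right and rows downward; lengths in mm; the calibration is good to about 2 mm. A picture is of the moment at which its call begins. calibration takes no time and is no camera call.
- finish_job(): hands the job in, once; it reports no verdict.
The state is a dict: "clock": time; "qpos": joint angles; "qd": joint speeds; "tau": joint torques, N m; "eef_pos": TCP position; "tool_rot": TCP orientation; "force": force on the tool from outside, world axes, zero at the start; "torque": the same for the moment, N m; "width": finger opening in mm.
Only numpy, scipy, OpenCV 4.12 (cv2) and the standard library are available. Lean on these libraries where they do the work, as an engineer would, in place of code of your own. Each camera call takes 0.05 s, during which the arm holds its last target. There are 200 camera calls.

TASK

Take the jar off the stand and set it upright on the cork mat, then load and stack the tiered stand: green boxes on the base, the yellow middle shelf over them with all four corner holes down on its posts, blue boxes on that shelf, the white top shelf seated over its four posts in the same way, and orange boxes on top. Put away every box that is there, upright on its deck, with both shelves lying fully home on the post shoulders, and do not knock over the mug, the shaker or the spice jar.

Things in the scene. Friction and masses are not known exactly. Their poses are not given: they have to be found in the camera images.
- stand: dark wooden base of the stand, fixed: board 230 (x) x 144 (y) x 16 mm, its top is the base deck. Posts at x +-100, y +-57 mm: dowel 18 mm thick, 70 mm tall, then a pin 9 mm thick, 18 mm long, its last 8 mm tapered to 3 mm. A shelf rests on the dowel shoulders, its underside 86 mm above the origin, pins through its holes. Origin: centre of underside, z up
- middle: yellow shelf, 0.36 kg: plate 226 (x) x 140 (y) x 8 mm, four 13 mm through holes at x +-100, y +-57 mm for the stand's pins. Carries four posts like the stand's at x +-76, y +-57 mm, shoulders 78 mm above the origin. Dark grip in the middle, 28 (x) x 14 (y) mm, top 55 mm above the origin: pinch it across y. Origin: centre of underside; half a turn fits too
- top: white shelf, 0.24 kg: plate 180 (x) x 140 (y) x 8 mm, no posts, four 13 mm through holes at x +-76, y +-57 mm for the pins of the middle shelf's posts. Dark grip in the middle, 28 (x) x 14 (y) mm, top 55 mm above the origin: pinch it across y. Origin: centre of underside; half a turn fits too
- jar: round jar with red cap, 56 mm diameter, 90 mm tall, about 0.28 kg, left standing upright on the stand's base deck, too tall for the shelf to go over it. Origin: centre of its underside, z up
- mat: round cork mat fixed to the counter, 120 mm diameter, 5 mm thick. Origin: centre of its underside
- mug: blue ceramic mug at the far left, about 72 mm wide, 85 mm tall: bystander. Origin: centre of its underside
- shaker: small glass shaker beyond the stand, 40 mm diameter, 75 mm tall: bystander. Origin: centre of its underside
- spice: small terracotta-coloured spice jar beyond the stand, 42 mm diameter, 85 mm tall: bystander. Origin: centre of its underside
- green1: snack box, green plastic with closed lid: a rigid 46 x 46 mm square block 50 mm tall, about 90 g. Origin: centre of the underside, z up; x and y parallel to the sides. May be absent. It starts on the counter; it belongs on the base deck
- green2: snack box, green plastic with closed lid: a rigid 46 x 46 mm square block 50 mm tall, about 90 g. Origin: centre of the underside, z up; x and y parallel to the sides. May be absent. It starts on the counter; it belongs on the base deck
- blue1: snack box, blue plastic with closed lid: a rigid 46 x 46 mm square block 46 mm tall, about 90 g. Origin: centre of the underside, z up; x and y parallel to the sides. May be absent. It starts on the counter; it belongs on the middle shelf
- blue2: snack box, blue plastic with closed lid: a rigid 46 x 46 mm square block 46 mm tall, about 90 g. Origin: centre of the underside, z up; x and y parallel to the sides. May be absent. It starts on the counter; it belongs on the middle shelf
- orange1: snack box, orange plastic with closed lid: a rigid 46 x 46 mm square block 38 mm tall, about 90 g. Origin: centre of the underside, z up; x and y parallel to the sides. May be absent. It starts on the counter; it belongs on the top shelf
- orange2: snack box, orange plastic with closed lid: a rigid 46 x 46 mm square block 38 mm tall, about 90 g. Origin: centre of the underside, z up; x and y parallel to the sides. May be absent. It starts on the counter; it belongs on the top shelf
Things that resemble listed ones, but are neither listed nor needed, are in the scene too. Leave any pink or red look-alike of the blue1 alone.

How it is judged (in metres and radians):
On the way, in this order (a step that is already met when the one before it is completed fails the run):
1. the jar stands upright on the cork mat (horizontal distance between jar and mat below 0.05 m and height (world z) of jar below 0.012 m and angle between jar's own z axis and vertical below 0.15 rad and linear speed of jar below 0.03 m/s), for 0.2 s.
2. the middle shelf is fully home on the stand's four posts (z of middle in the frame of stand between 0.083 and 0.089 m and horizontal distance between middle and stand below 0.006 m and angle between middle's own z axis and vertical below 0.04 rad and angle between the x axis of middle and the x axis of stand, either way round below 0.07 rad and linear speed of middle below 0.03 m/s), for 0.2 s.
3. the top shelf is fully home on the middle shelf's four posts (z of top in the frame of middle between 0.075 and 0.081 m and horizontal distance between top and middle below 0.006 m and angle between top's own z axis and vertical below 0.04 rad and angle between the x axis of top and the x axis of middle, either way round below 0.07 rad and linear speed of top below 0.03 m/s), for 0.2 s.
At the end, for the whole second after the job is handed in: Jar upright, centre within 50 mm of the mat's. Each shelf level on its four shoulders (height within 3 mm, centre 6 mm, yaw 0.07 rad). Each box present upright, still, on its own deck: green base, blue middle, orange top; centre within 95 mm along (top 85) and 62 mm across of the deck's (all of step 1 and all of step 2 and all of step 3 and x of green1 in the frame of stand between -0.095 and 0.095 m and y of green1 in the frame of stand between -0.062 and 0.062 m and z of green1 in the frame of stand between 0.011 and 0.022 m and angle between each of green1, green2, blue1, blue2, orange1, orange2's own z axis and vertical below 0.15 rad and linear speed of each of green1, green2, blue1, blue2, orange1, orange2 below 0.03 m/s and x of green2 in the frame of stand between -0.095 and 0.095 m and y of green2 in the frame of stand between -0.062 and 0.062 m and z of green2 in the frame of stand between 0.011 and 0.022 m and x of blue1 in the frame of middle between -0.095 and 0.095 m and y of blue1 in the frame of middle between -0.062 and 0.062 m and z of blue1 in the frame of middle between 0.003 and 0.014 m and x of blue2 in the frame of middle between -0.095 and 0.095 m and y of blue2 in the frame of middle between -0.062 and 0.062 m and z of blue2 in the frame of middle between 0.003 and 0.014 m and x of orange1 in the frame of top between -0.085 and 0.085 m and y of orange1 in the frame of top between -0.062 and 0.062 m and z of orange1 in the frame of top between 0.003 and 0.014 m and x of orange2 in the frame of top between -0.085 and 0.085 m and y of orange2 in the frame of top between -0.062 and 0.062 m and z of orange2 in the frame of top between 0.003 and 0.014 m); the robot touches nothing.
It fails at once if the mug, the shaker or the spice jar is knocked over (angle between any of mug, shaker, spice's own z axis and vertical above 0.6 rad).
Of green1, green2, blue1, blue2, orange1, orange2 only 3 to 5 are there at a start; the rules pass over those that are not, and their reading is None.
At some moment in a run one of green1, green2, blue1, blue2, orange1, orange2 may be knocked a few centimetres aside while the robot is not near it.
It also fails if it takes over 210 s, if anything falls off the work surface, if the arm or the gripper's body presses on something with over 40 N, if the wrist force passes 120 N, or if a joint passes its speed limit or range.

## Working session

There is one attempt and no reset: what is moved stays moved. The work goes in short steps, Python scripts to look and compute and a tool call to move; the robot and the scene stay as the last step left them, time stands still between calls to the robot, and variables do not carry over. Pictures are saved under pics/ and viewed, about 12 in all and at most 16, crops included, and the job is handed in when it is done.

Besides the shell and the picture viewer there is one more tool, called after "Call:" by a JSON object that holds its "fn" and its "kwargs". apply_moves: Moves the arm, as the interface text tells. Its arguments: {"type":"object","properties":{"targets":{"type":"array"},"jaw":{"type":"number"}},"required":["targets"]}

```bash
ls; mkdir -p pics; python3 - <<'E'
from cell import *
import cv2, numpy as np
for n in ["side","top"]:
    im=get_image(n); cv2.imwrite(f"pics/{n}0.png",im[:,:,::-1])
    c=calibration(n); print(n,c["fx"],c["fy"],c["cx"],c["cy"]);print(np.round(c["world_from_camera"],3))
s=read_state();print({k:np.round(v,3) for k,v in s.items()})
E
```

```text
pics
side 510.9804092063534 510.9804092063534 275.0208801313563 211.33002452034575
[[ 8.050000e-01 -4.460000e-01  3.920000e-01  2.773000e+00]
 [-5.940000e-01 -6.230000e-01  5.090000e-01 -7.113710e+02]
 [ 1.800000e-02 -6.430000e-01 -7.660000e-01  1.118488e+03]
 [ 0.000000e+00  0.000000e+00  0.000000e+00  1.000000e+00]]
top 402.624271881231 402.624271881231 277.8591774175304 209.24783345942168
[[ 1.000000e-02 -9.980000e-01  6.800000e-02  4.763750e+02]
 [-1.000000e+00 -1.000000e-02 -5.000000e-03  1.036000e+01]
 [ 6.000000e-03 -6.800000e-02 -9.980000e-01  1.045705e+03]
 [ 0.000000e+00  0.000000e+00  0.000000e+00  1.000000e+00]]
{'clock': np.float64(0.1), 'qpos': array([-1.209,  0.629,  0.038,  1.518, -0.027,  0.996, -0.02 ]), 'qd': array([ 0.003, -0.   ,  0.001, -0.003,  0.001, -0.001, -0.002]), 'tau': array([ 3.0000e-03, -5.6452e+01,  1.2300e+00, -1.9397e+01,  1.1000e-02,
        6.0000e-03, -0.0000e+00]), 'eef_pos': array([269.428, 590.922, 230.479]), 'tool_rot': array([-1.572,  0.   , -0.428]), 'force': array([0.638, 0.378, 0.155]), 'torque': array([-0.002, -0.012,  0.02 ]), 'width': np.float64(85.841)}
```

View pics/side0.png

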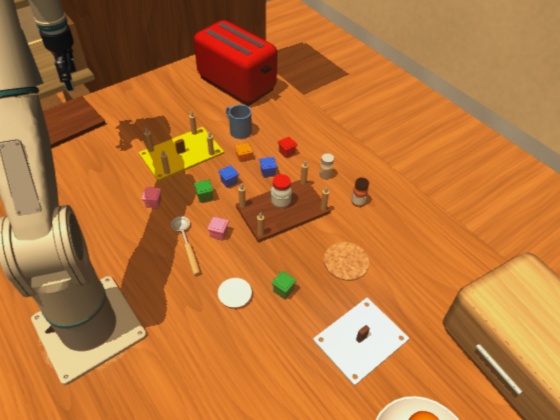

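View pics/top0.png

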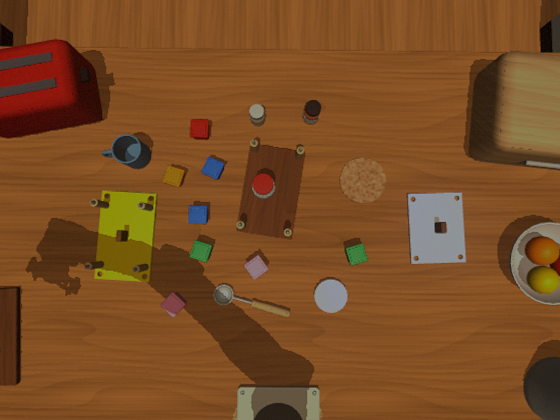

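Side view: stand at about (283,208) with the jar at (282,190). Green boxes are at (204,190) and (284,285), blue at (229,176) and (269,167), orange at (244,151). Look-alikes to leave alone are red (287,146), pinks (152,197) and (218,228), and the fruit in the bowl (top view 545,250). That makes five boxes, with one orange missing. The yellow shelf is at (182,152), the white one at (361,338) and the mat at (346,260).

```bash
cat > h.py <<'E'
from cell import *
import cv2, numpy as np
def ray(n,u,v):
    c=calibration(n);T=np.array(c["world_from_camera"],float)
    T=T.copy(); t=T[:3,3]
    d=T[:3,:3]@np.array([(u-c["cx"])/c["fx"],(v-c["cy"])/c["fy"],1.]); return t,d
def onz(n,u,v,z):
    t,d=ray(n,u,v); return (t+d*(z-t[2])/d[2])[:2]
def tri(us,ut):
    A=np.zeros((3,3));b=np.zeros(3)
    for n,p in (("side",us),("top",ut)):
        t,d=ray(n,*p);d=d/np.linalg.norm(d);P=np.eye(3)-np.outer(d,d);A+=P;b+=P@t
    return np.linalg.solve(A,b)
def proj(n,p):
    c=calibration(n);T=np.array(c["world_from_camera"],float)
    q=T[:3,:3].T@(np.array(p)-T[:3,3]); return np.array([c["fx"]*q[0]/q[2]+c["cx"],c["fy"]*q[1]/q[2]+c["cy"]])
HS={"green":((45,100,40),(80,255,255)),"blue":((108,150,60),(125,255,255)),"orange":((13,200,120),(19,255,255)),
    "yellow":((24,150,60),(33,255,255)),"white":((90,0,140),(135,70,255)),"redcap":((0,200,120),(5,255,255))}
def blobs(im,col,amin=60,amax=9000):
    m=cv2.inRange(cv2.cvtColor(im,cv2.COLOR_RGB2HSV),*HS[col]); cs,_=cv2.findContours(m,cv2.RETR_EXTERNAL,cv2.CHAIN_APPROX_NONE)
    out=[]
    for c in cs:
        if amin<cv2.contourArea(c)<amax:
            M=cv2.moments(c); r=cv2.minAreaRect(c)
            out.append((round(M['m10']/M['m00'],1),round(M['m01']/M['m00'],1),cv2.contourArea(c),np.round(r[1],1).tolist(),round(r[2],1)))
    return out
def crop(im,x0,y0,w,h,k,f):
    cv2.imwrite(f,cv2.resize(im[y0:y0+h,x0:x0+w,::-1],None,fx=k,fy=k,interpolation=cv2.INTER_CUBIC))
def st():
    s=read_state(); print("t",round(s["clock"],2),"tcp",np.round(s["eef_pos"],1),"rpy",np.round(s["tool_rot"],3),"F",np.round(s["force"],1),"w",round(s["width"],1)); return s
def go(x,y,z,yaw=None):
    """needed shift in tool units from the measured pose (tool axes now) and turn"""
    from scipy.spatial.transform import Rotation as R
    s=read_state(); r=R.from_euler("xyz",s["tool_rot"])
    d=r.inv().apply(np.array([x,y,z])-s["eef_pos"])/40
    o="shift %s"%np.round(d,2)
    if yaw is not None:
        o+=" turn %s"%np.round(np.degrees((r.inv()*R.from_euler("xyz",[-np.pi/2,0,yaw])).as_rotvec())/8,2)
    print(o)
E
python3 - <<'E'
from h import *
I={n:get_image(n) for n in("side","top")}
for c in HS:
    for n in I: 
        for b in blobs(I[n],c): print(c,n,b)
S=I["side"];T=I["top"]
crop(S,215,140,140,110,5,"pics/s1.png"); crop(T,225,125,100,125,4.8,"pics/t1.png")
E
```

```text
green side (283.5, 281.6, 256.0, [17.8, 16.7], 35.5)
green side (203.2, 187.1, 163.0, [12.5, 15.5], 74.1)
green side (14.1, 91.7, 91.0, [4.4, 29.3], 81.9)
green top (356.1, 253.8, 301.5, [18.3, 18.5], 73.3)
green top (200.6, 250.7, 306.5, [18.7, 18.3], 18.4)
blue side (228.0, 172.7, 128.5, [10.7, 14.8], 63.4)
blue side (267.6, 163.0, 113.5, [10.0, 14.0], 80.5)
blue top (197.8, 213.9, 258.5, [17.0, 17.0], 90.0)
blue top (212.7, 167.6, 272.0, [17.6, 17.3], 24.0)
orange side (424.5, 417.0, 75.0, [5.0, 22.0], 90.0)
orange side (283.4, 23.6, 1146.0, [52.0, 55.0], 90.0)
orange top (545.4, 251.5, 503.0, [25.0, 26.0], 90.0)
yellow side (147.4, 159.2, 142.5, [25.8, 8.3], 56.3)
yellow side (195.8, 147.6, 808.0, [32.3, 42.2], 67.1)
yellow top (548.7, 281.8, 289.5, [19.7, 20.9], 59.0)
yellow top (112.5, 275.0, 315.0, [46.4, 10.6], 5.2)
yellow top (129.1, 214.9, 2290.0, [55.3, 53.0], 5.2)
white top (330.8, 295.6, 743.0, [32.0, 30.0], 90.0)
white top (436.0, 227.7, 3560.0, [70.2, 53.3], 86.6)
redcap side (280.9, 181.4, 186.5, [15.0, 16.0], 90.0)
redcap side (286.4, 145.4, 190.0, [15.6, 16.3], 45.0)
redcap side (232.2, 48.2, 2762.0, [67.3, 59.5], 46.9)
redcap top (262.6, 183.4, 292.0, [19.0, 19.0], 90.0)
redcap top (198.8, 128.1, 260.5, [16.0, 17.0], 90.0)
redcap top (35.4, 78.6, 2851.0, [63.2, 72.7], 80.3)
```

View pics/s1.png

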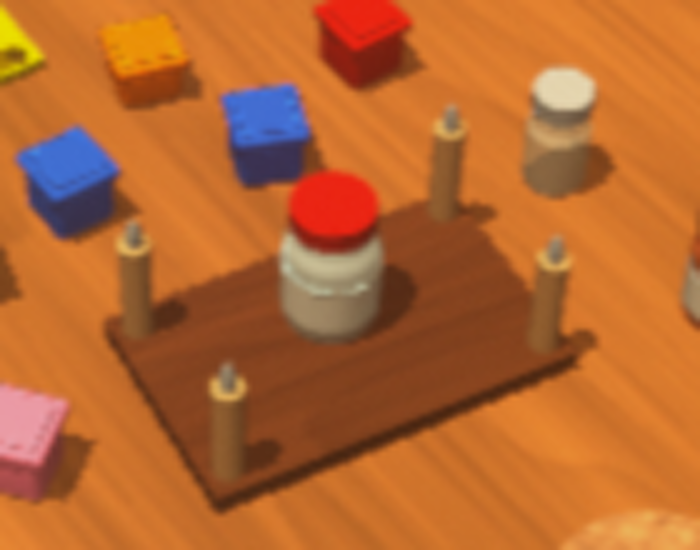

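View pics/t1.png

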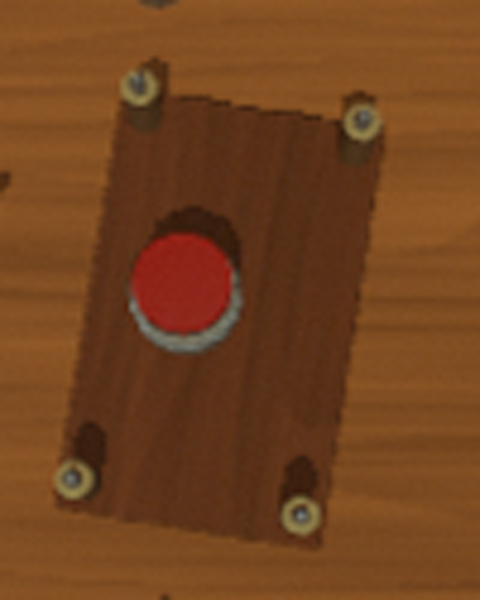

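Crops: four pins on the dark stand (top crop 140,87 / 362,122 / 75,480 / 301,516), and the jar with its red cap at (183,283). The boxes sit to the left of it and the red block is a look-alike. The choice of objects is confirmed.

```bash
cat > m.py <<'E'
from h import *
def o(p,k,off): return (np.array(p)+.5)/k-.5+np.array(off)
P=["farL","farR","nearL","nearR"]
s=[(449,126),(553,260),(134,240),(227,388)];t=[(140,87),(362,122),(75,480),(301,516)]
a=np.array([onz("side",*o(p,5,(215,140)),86) for p in s]);b=np.array([onz("top",*o(p,4.8,(225,125)),86) for p in t])
for q in(a,b):
    x=(q[0]+q[1]-q[2]-q[3]);y=q[0]+q[2]-q[1]-q[3]
    print(np.round(q,1).tolist(),"c",q.mean(0).round(1),"yaw x",np.degrees(np.arctan2(x[1],x[0])).round(2),"yaw y-90",np.degrees(np.arctan2(y[1],y[0])).round(2)-90,"len",np.hypot(*x)/2,np.hypot(*y)/2)
print("jar side",onz("side",280.9,181.4,90),"top",onz("top",262.6,183.4,90))
for c,h in(("green",50),("blue",46)):
    for n in("side","top"):
        for bl in blobs(get_image(n),c): print(c,n,onz(n,*bl[:2],h).round(1),bl[4])
print("orange",onz("side",*o((146,42),5,(215,140)),38),onz("top",174,175.5,38))
im=get_image("top");hs=cv2.cvtColor(im,cv2.COLOR_RGB2HSV)
print("orangepix",hs[172:180,170:178].reshape(-1,3).mean(0), "mat",onz("top",363,180,5),onz("side",346.5,260.5,5))
crop(im,80,180,85,110,5,"pics/t2.png");crop(im,400,185,75,85,6,"pics/t3.png")
E
python3 m.py; python3 -c "
import cv2,numpy as np
a=cv2.imread('pics/t2.png');b=cv2.imread('pics/t3.png');c=np.zeros((550,a.shape[1]+b.shape[1],3),np.uint8);c[:a.shape[0],:a.shape[1]]=a;c[:b.shape[0],a.shape[1]:]=b;cv2.imwrite('pics/t4.png',c);print(a.shape,b.shape)"
```

```text
[[703.1, 65.6], [684.9, -48.4], [507.1, 96.7], [487.8, -18.5]] c [595.7  23.8] yaw x -8.81 yaw y-90 -9.260000000000005 len 198.91388456702774 116.11323956384167
[[701.8, 65.3], [685.2, -46.5], [503.8, 94.8], [487.1, -17.5]] c [594.5  24. ] yaw x -8.4 yaw y-90 -8.450000000000003 len 200.21745511405652 113.30336983276814
jar side [606.89226349  49.52595453] top [602.62914091  42.64889515]
green side [ 433.7 -194.1] 35.5
green side [437.7 189.2] 76.0
green side [149.1 928.6] 81.9
green top [ 435.8 -188.2] 73.3
green top [439.7 194.3] 18.4
blue side [527.8 199.6] 63.4
blue side [645.6 165.2] 80.5
blue top [530.7 204.4] 3.6
blue top [647.2 169.6] 24.4
orange [629.00735843 267.09677448] [627.14774731 267.80032566]
orangepix [ 20.234375 224.96875  143.1875  ] mat [ 625.57425599 -216.01443032] [ 626.05866624 -217.54722748]
(550, 425, 3) (510, 450, 3)
```

View pics/t4.png

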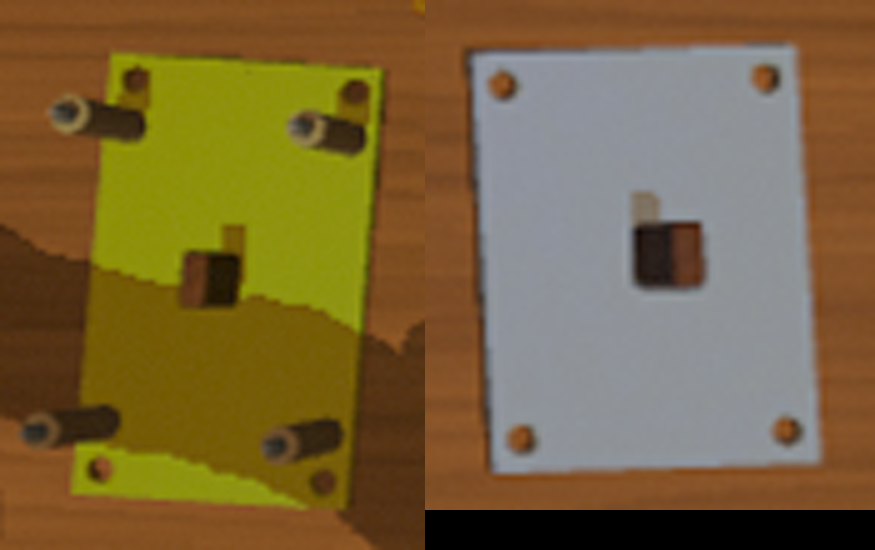

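```bash
python3 - <<'E'
from h import *
def o(p,k,off): return (np.array(p)+.5)/k-.5+np.array(off)
for nm,t,k,off in(("mid",[(135,80),(355,92),(100,468),(322,482)],5,(80,180)),("top",[(78,84),(341,78),(96,438),(362,430)],6,(400,185))):
    q=np.array([onz("top",*o(p,k,off),6) for p in t]);x=(q[0]+q[1]-q[2]-q[3]);y=q[0]+q[2]-q[1]-q[3]
    print(nm,"c",q.mean(0).round(1),"yaw",np.degrees(np.arctan2(x[1],x[0])).round(2),np.degrees(np.arctan2(y[1],y[0])).round(2)-90,"len",np.hypot(*x)/2,np.hypot(*y)/2)
g=onz("top",*o((194,279),5,(80,180)),55);h=onz("top",*o((688-425,255),6,(400,185)),55);print("grip tops",g,h)
st(); go(604,43,260,0)
E
```

```text
mid c [475.2 397. ] yaw -2.97 -2.7900000000000063 len 200.0069002850675 113.77694946397857
top c [ 504.1 -404.6] yaw 2.22 2.0799999999999983 len 152.0974371105552 114.38080534234885
grip tops [475.24089801 395.42891877] [ 503.63855477 -403.05935874]
t 0.45 tcp [269.6 591.4 231.2] rpy [-1.571  0.    -0.428] F [-0.5  0.5 -0.3] w 85.5
shift [13.29 -0.72 -9.01] turn [ 0.   -3.06 -0.  ]
```

Call:
{"fn": "apply_moves", "kwargs": {"targets": [[0,0,0,0,-1,0],[0,-0.7,0,0,-1,0],[0.82,0,-1,0,0,0],[0.82,0,-1,0,0,0],[0.82,0,-1,0,0,0],[0.82,0,-1,0,0,0],[0.82,0,-1,0,0,0],[0.82,0,-1,0,0,0],[0.82,0,-1,0,0,0],[0.82,0,-1,0,0,0],[0.82,0,-1,0,0,0],[0.82,0,-1,0,0,0]], "jaw": 1}}

```text
clock: 1.95
eef_pos: [535.7, 145.8, 259.6]
tool_rot: [-1.57, -0.001, -0.149]
force: [1.1, 0.6, 0.2]
width: 85.3
```

```bash
python3 - <<'E'
from h import *
st(); go(604,44,150,-.15)
E
```

```text
t 1.95 tcp [535.7 145.8 259.6] rpy [-1.57e+00 -1.00e-03 -1.49e-01] F [1.1 0.6 0.2] w 85.3
shift [ 2.06  2.74 -2.27] turn [-0.    0.01  0.  ]
```

Call:
{"fn": "apply_moves", "kwargs": {"targets": [[0.7,0,-0.75,0,0,0],[0.7,0,-0.75,0,0,0],[0.66,0,-0.77,0,0,0],[0,1,0,0,0,0],[0,1,0,0,0,0],[0,1,0,0,0,0],[0,0.8,0,0,0,0],[0,0.6,0,0,0,0],[0,0.5,0,0,0,0],[0,0.45,0,0,0,0],[0,0,0,0,0,0]]}}

```text
clock: 3.32
eef_pos: [601.9, 45.2, 44.0]
tool_rot: [-1.571, 0.003, -0.149]
force: [0.3, 0.8, 0.4]
width: 85.2
```

Call:
{"fn": "apply_moves", "kwargs": {"targets": [[0,0,0,0,0,0],[0,0,0,0,0,0],[0,0,0,0,0,0],[0,0,0,0,0,0],[0,0,0,0,0,0],[0,0,0,0,0,0]], "jaw": -1}}

```text
clock: 4.08
eef_pos: [603.7, 44.6, 46.9]
tool_rot: [-1.571, -0.002, -0.149]
force: [-1.1, -0.6, 5.8]
width: 54.4
```

```bash
python3 - <<'E'
from h import *
st(); go(626,-217,150,-.15)
E
```

```text
t 4.08 tcp [603.7  44.6  46.9] rpy [-1.571 -0.002 -0.149] F [-1.1 -0.6  5.8] w 54.4
shift [ 1.53 -2.57 -6.39] turn [0.   0.01 0.02]
```

Call:
{"fn": "apply_moves", "kwargs": {"targets": [[0,-0.5,0,0,0,0],[0,-1,0,0,0,0],[0,-1,0,0,0,0],[0.19,0,-0.4,0,0,0],[0.19,0,-0.8,0,0,0],[0.19,0,-1,0,0,0],[0.19,0,-1,0,0,0],[0.19,0,-1,0,0,0],[0.19,0,-1,0,0,0],[0.19,0,-0.8,0,0,0],[0.2,0,-0.4,0,0,0],[0,0,0,0,0,0]]}}

```text
clock: 5.58
eef_pos: [625.3, -218.2, 144.8]
tool_rot: [-1.571, 0.0, -0.151]
force: [-0.1, -0.1, -3.7]
width: 54.5
```

Call:
{"fn": "apply_moves", "kwargs": {"targets": [[0,0.6,0,0,0,0],[0,0.8,0,0,0,0],[0,0.6,0,0,0,0],[0,0.4,0,0,0,0],[0,0.2,0,0,0,0],[0,0.06,0,0,0,0],[0,0,0,0,0,0],[0,0,0,0,0,0]]}}

```text
clock: 6.58
eef_pos: [626.1, -217.1, 39.7]
tool_rot: [-1.571, -0.001, -0.149]
force: [-0.2, -0.5, -2.8]
width: 54.4
```

```bash
python3 - <<'E'
from h import *
st(); crop(get_image("side"),280,180,140,110,5,"pics/s3.png")
E
```

```text
t 6.58 tcp [ 626.1 -217.1   39.7] rpy [-1.571e+00 -1.000e-03 -1.490e-01] F [-0.2 -0.5 -2.8] w 54.4
```

View pics/s3.png

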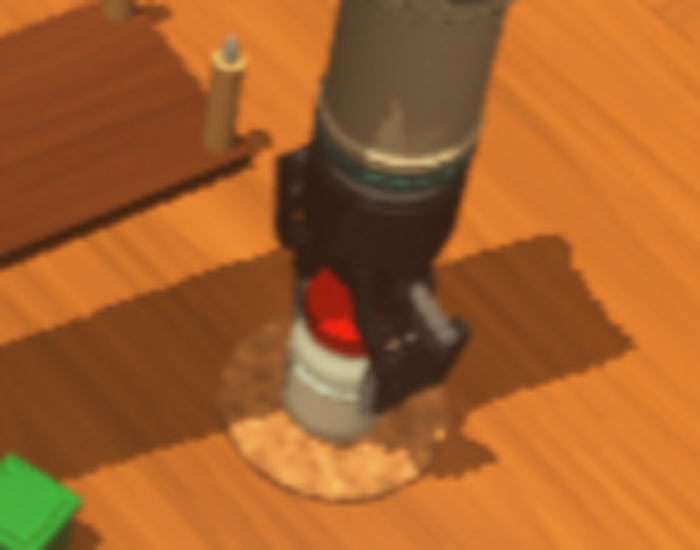

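The jar is upright over the mat, at crop (330,380), still hanging a few mm. I'll lower it to contact, release it and back off toward green2.

Call:
{"fn": "apply_moves", "kwargs": {"targets": [[0,0.06,0,0,0,0],[0,0.03,0,0,0,0],[0,0,0,0,0,0]]}}

```text
clock: 7.0
eef_pos: [625.6, -217.0, 35.9]
tool_rot: [-1.571, -0.0, -0.149]
force: [-1.1, -0.3, 4.3]
width: 54.1
```

Call:
{"fn": "apply_moves", "kwargs": {"targets": [[0,0,0,0,0,0],[0,0,0,0,0,0],[0,0,0,0,0,0],[0,0,0,0,0,0],[0,-0.5,0,0,0,0],[0,-0.8,0,0,0,0],[0,-1,0,0,0,0],[0,-1,0,0,0,0]], "jaw": 1}}

```text
clock: 8.0
eef_pos: [625.7, -217.0, 170.1]
tool_rot: [-1.571, -0.001, -0.149]
force: [0.5, 0.2, 0.4]
width: 85.5
```

```bash
python3 - <<'E'
from h import *
HS["orange"]=((16,190,90),(22,255,255))
s=get_image("side");t=get_image("top")
st()
for c,h in(("redcap",95),("green",50),("blue",46),("orange",38)):
    for n,im in(("side",s),("top",t)):
        for bl in blobs(im,c,40,400): print(c,n,bl[:2],onz(n,*bl[:2],h).round(1),bl[2:])
go(436,-189,150,np.radians(16.7)); go(436,-189,150,np.radians(-73.3))
E
```

```text
t 8.1 tcp [ 629.1 -218.2  174.1] rpy [-1.573 -0.011 -0.149] F [0.9 0.6 0. ] w 85.3
redcap side (350.1, 242.0) [ 620.2 -220.8] (240.0, [16.0, 19.0], 90.0)
redcap side (287.0, 146.4) [702.9 148.1] (217.0, [17.7, 16.3], 45.0)
redcap top (376.4, 178.2) [ 617.3 -228.4] (81.5, [8.3, 18.4], 25.0)
redcap top (199.0, 128.3) [733.3 196.5] (266.0, [17.0, 17.0], 90.0)
green side (283.1, 281.8) [ 432.5 -194. ] (282.0, [17.8, 20.2], 39.8)
green side (203.3, 186.9) [438.3 189.7] (151.5, [11.6, 15.9], 78.7)
green top (356.1, 253.8) [ 435.8 -188.4] (302.5, [18.3, 18.5], 73.3)
green top (200.6, 250.7) [439.7 194.3] (303.0, [18.3, 18.0], 18.4)
blue side (227.9, 172.8) [527.4 199.4] (125.5, [10.7, 13.9], 63.4)
blue side (267.6, 163.0) [645.6 165.2] (114.0, [10.0, 14.1], 81.9)
blue top (197.8, 214.0) [530.2 204.1] (262.0, [16.0, 18.0], 90.0)
blue top (212.6, 167.5) [647.2 169.8] (268.0, [17.4, 17.3], 24.8)
orange side (243.1, 148.3) [626.5 267.2] (123.5, [10.2, 15.2], 77.5)
orange top (548.2, 252.5) [ 443.2 -671.6] (313.0, [20.0, 21.0], 90.0)
orange top (172.9, 175.6) [626.9 270.6] (285.5, [17.7, 18.0], 18.4)
shift [-4.89  0.55  0.01] turn [ 0.03 -3.15  0.08]
shift [-4.89  0.55  0.01] turn [-0.03  8.1   0.08]
```

Call:
{"fn": "apply_moves", "kwargs": {"targets": [[0,0,0,0,-1,0],[0,0,0,0,-1,0],[0,0,0,0,-1,0],[0,0,0,0,-0.15,0],[-0.87,0,0.41,0,0,0],[-0.87,0,0.41,0,0,0],[-0.87,0,0.41,0,0,0],[-0.87,0,0.4,0,0,0],[-0.87,0,0.4,0,0,0],[0,0.5,0,0,0,0],[0,0.5,0,0,0,0],[0,0,0,0,0,0]]}}

```text
clock: 9.6
eef_pos: [434.7, -188.9, 126.8]
tool_rot: [-1.57, 0.002, 0.29]
force: [0.5, -0.5, 0.6]
width: 85.4
```

```bash
python3 - <<'E'
from h import *
st(); go(436,-188.5,16,np.radians(16.7))
for bl in blobs(get_image("top"),"redcap",100,400): print(bl[:2],onz("top",*bl[:2],95),bl[2:])
E
```

```text
t 9.6 tcp [ 434.7 -188.9  126.8] rpy [-1.57   0.002  0.29 ] F [ 0.5 -0.5  0.6] w 85.4
shift [ 0.04  2.77 -0.  ] turn [-0.01 -0.01 -0.01]
(371.1, 175.8) [ 622.96212158 -215.8085449 ] (284.5, [19.9, 18.9], 14.0)
(198.9, 128.2) [733.50697209 196.77346977] (262.5, [17.0, 17.0], 90.0)
```

Call:
{"fn": "apply_moves", "kwargs": {"targets": [[0.03,0.9,0,0,0,0],[0,0.9,0,0,0,0],[0,0.6,0,0,0,0],[0,0.37,0,0,0,0],[0,0,0,0,0,0]]}}

```text
clock: 10.28
eef_pos: [436.7, -188.7, 16.3]
tool_rot: [-1.57, 0.001, 0.291]
force: [-0.5, -0.5, 0.0]
width: 85.4
```

Call:
{"fn": "apply_moves", "kwargs": {"targets": [[0,0,0,0,0,0],[0,0,0,0,0,0],[0,0,0,0,0,0],[0,0,0,0,0,0],[0,0,0,0,0,0],[0,0,0,0,0,0],[0,-0.5,0,0,0,0],[0,-1,0,0,0,0],[0,-1,0,0,0,0],[0,-1,0,0,0,0],[0,-0.5,0,0,0,0],[0,0,0,0,0,0]], "jaw": -1}}

```text
clock: 11.78
eef_pos: [437.5, -189.2, 177.8]
tool_rot: [-1.573, -0.003, 0.291]
force: [0.2, 0.2, 1.0]
width: -0.0
```

```bash
python3 - <<'E'
from h import *
st()
c=np.array([595,24]);a=-.15
R=np.array([[np.cos(a),-np.sin(a)],[np.sin(a),np.cos(a)]])
print(c+R@[-47,0],c+R@[47,0])
p=c+R@[-47,0]; go(p[0],p[1],180,-.15)
E
```

```text
t 11.78 tcp [ 437.5 -189.2  177.8] rpy [-1.573 -0.003  0.291] F [0.2 0.2 1. ] w -0.0
[548.52775934  31.02359223] [641.47224066  16.97640777]
shift [ 4.24 -0.05  4.48] turn [0.01 3.16 0.02]
```

The gripper closed on nothing, so I need to look.

```bash
python3 - <<'E'
from h import *
HS["orange"]=((16,190,90),(22,255,255))
s=get_image("side");t=get_image("top");st()
for c,h in(("green",50),("blue",46),("orange",38)):
    for n,im in(("side",s),("top",t)):
        for bl in blobs(im,c,40,400): print(c,n,bl[:2],onz(n,*bl[:2],h).round(1),bl[2:])
cv2.imwrite("pics/s4.png",s[:,:,::-1])
E
```

```text
t 11.88 tcp [ 436.2 -188.7  176. ] rpy [-1.57e+00  1.00e-03  2.91e-01] F [-0.6 -0.1  0.3] w 0.2
green side (286.4, 264.8) [ 469.3 -158.9] (217.5, [15.6, 15.6], 45.0)
green side (203.3, 187.0) [438.1 189.3] (152.5, [11.9, 15.5], 76.0)
green top (200.6, 250.7) [439.7 194.3] (303.0, [18.3, 18.0], 18.4)
green top (341.8, 239.2) [ 471.3 -153.2] (286.5, [17.6, 18.2], 80.5)
blue side (228.0, 172.7) [527.8 199.6] (128.0, [10.7, 14.3], 63.4)
blue side (265.6, 163.0) [640.7 168.6] (83.5, [10.5, 10.2], 80.5)
blue top (197.7, 213.9) [530.5 204.3] (257.0, [17.0, 17.0], 90.0)
blue top (212.6, 167.5) [647.2 169.8] (270.0, [17.4, 17.3], 24.8)
orange side (178.8, 166.3) [427.5 313.1] (44.0, [84.9, 31.4], 3.0)
orange side (243.2, 148.3) [626.8 267.1] (120.5, [10.2, 14.8], 76.0)
orange top (548.1, 252.4) [ 443.5 -671.3] (311.5, [19.0, 20.0], 90.0)
orange top (172.9, 175.7) [626.6 270.6] (286.5, [17.7, 18.0], 18.4)
```

View pics/s4.png

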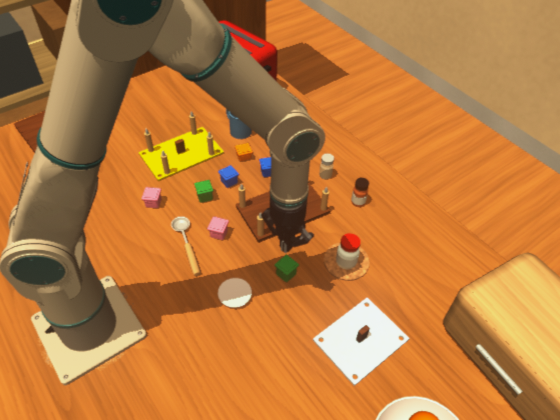

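The knock moved green2 to about (471,-153), still upright and turned 9.5°; the jar is on the mat at (348,247). Regrasping.

Call:
{"fn": "apply_moves", "kwargs": {"targets": [[0,0,0,0,0.9,0],[0.5,0,0.36,0,0,0],[0.51,0,0.37,0,0,0],[0,0.5,0,0,0,0],[0,0.5,0,0,0,0],[0,0.5,0,0,0,0],[0,0.7,0,0,0,0],[0,0.7,0,0,0,0],[0,0.6,0,0,0,0],[0,0.5,0,0,0,0],[0,0,0,0,0,0]], "jaw": 1}}

```text
clock: 13.25
eef_pos: [469.5, -152.6, 14.2]
tool_rot: [-1.569, 0.005, 0.166]
force: [0.7, -0.9, -0.2]
width: 85.1
```

Call:
{"fn": "apply_moves", "kwargs": {"targets": [[0,0,0,0,0,0],[0,0,0,0,0,0],[0,0,0,0,0,0],[0,0,0,0,0,0],[0,0,0,0,0,0],[0,0,0,0,0,0],[0,-0.5,0,0,0,0],[0,-1,0,0,0,0],[0,-1,0,0,0,0],[0,-1,0,0,0,0],[0,-0.5,0,0,0,0],[0,0,0,0,0,0]], "jaw": -1}}

```text
clock: 14.75
eef_pos: [472.6, -153.7, 177.9]
tool_rot: [-1.572, -0.003, 0.165]
force: [0.2, -0.8, -0.6]
width: 45.2
```

```bash
python3 - <<'E'
from h import *
st(); go(548.5,31,180,-.15)
E
```

```text
t 14.75 tcp [ 472.6 -153.7  177.9] rpy [-1.572 -0.003  0.165] F [ 0.2 -0.8 -0.6] w 45.2
shift [ 2.63 -0.05  4.24] turn [0.01 2.26 0.02]
```

Call:
{"fn": "apply_moves", "kwargs": {"targets": [[0,0,0,0,0.8,0],[0,0,0,0,0.8,0],[0,0,0,0,0.66,0],[0.2,0,0.5,0,0,0],[0.2,0,0.9,0,0,0],[0.22,0,1,0,0,0],[0.22,0,1,0,0,0],[0.2,0,0.9,0,0,0],[0.2,0,0.54,0,0,0],[0,0,0,0,0,0]]}}

```text
clock: 16.0
eef_pos: [549.8, 32.0, 175.6]
tool_rot: [-1.571, 0.001, -0.147]
force: [0.2, -0.6, -0.4]
width: 45.4
```

Call:
{"fn": "apply_moves", "kwargs": {"targets": [[0,0.5,0,0,0,0],[0,0.8,0,0,0,0],[0,0.8,0,0,0,0],[0,0.7,0,0,0,0],[0,0.4,0,0,0,0],[0,0.2,0,0,0,0],[0,0.1,0,0,0,0],[0,0,0,0,0,0],[0,0,0,0,0,0]]}}

```text
clock: 17.12
eef_pos: [550.2, 30.8, 37.2]
tool_rot: [-1.57, -0.001, -0.15]
force: [0.4, -0.0, -0.5]
width: 45.4
```

Call:
{"fn": "apply_moves", "kwargs": {"targets": [[0,0.06,0,0,0,0],[0,0.04,0,0,0,0],[0,0,0,0,0,0]]}}

```text
clock: 17.5
eef_pos: [549.9, 30.8, 33.4]
tool_rot: [-1.571, -0.001, -0.15]
force: [-1.1, 0.0, 7.7]
width: 45.1
```

Call:
{"fn": "apply_moves", "kwargs": {"targets": [[0,0,0,0,0,0],[0,0,0,0,0,0],[0,0,0,0,0,0],[0,-0.3,0,0,0,0],[0,-0.7,0,0,0,0],[0,-1,0,0,0,0],[0,-1,0,0,0,0],[0,-0.5,0,0,0,0],[0,0,0,0,0,0]], "jaw": 0.45}}

```text
clock: 18.62
eef_pos: [550.9, 30.8, 174.7]
tool_rot: [-1.57, -0.004, -0.15]
force: [0.3, -0.7, 0.1]
width: 61.9
```

```bash
python3 - <<'E'
from h import *
st(); go(440,193,180,np.radians(-18.4))
for n in("side","top"):
    for bl in blobs(get_image(n),"green",40,400): print(n,bl,onz(n,*bl[:2],50),onz(n,*bl[:2],66))
E
```

```text
t 18.62 tcp [550.9  30.8 174.7] rpy [-1.57  -0.004 -0.15 ] F [ 0.3 -0.7  0.1] w 61.9
shift [-3.35 -0.14  3.6 ] turn [-0.01  1.22  0.03]
side (267.9, 201.9, 177.5, [13.9, 16.1], 63.4) [554.25514846  37.61477074] [545.99701821  26.39913431]
side (203.3, 186.9, 153.5, [11.9, 15.5], 76.0) [438.33372381 189.669076  ] [431.81145023 176.17651381]
side (67.3, 121.9, 88.0, [39.4, 6.4], 29.2) [234.53821445 678.38086409] [231.06766141 657.57012395]
top (200.6, 250.7, 303.0, [18.3, 18.0], 18.4) [439.7103125  194.33350993] [440.29948236 191.37723139]
```

Call:
{"fn": "apply_moves", "kwargs": {"targets": [[0,0,0,0,0.6,0],[0,0,0,0,0.62,0],[-0.5,0,0.4,0,0,0],[-0.8,0,0.6,0,0,0],[-0.8,0,0.6,0,0,0],[-0.8,0,0.6,0,0,0],[-0.7,0,0.55,0,0,0],[-0.3,0,0.22,0,0,0],[0,0.5,0,0,0,0],[0,0.8,0,0,0,0],[0,0.8,0,0,0,0],[0,0,0,0,0,0]], "jaw": 1}}

```text
clock: 20.23
eef_pos: [437.6, 190.7, 86.4]
tool_rot: [-1.575, 0.004, -0.322]
force: [0.0, 0.4, 0.9]
width: 85.3
```

```bash
python3 - <<'E'
from h import *
st(); go(440,193.5,16,np.radians(-18.4))
E
```

```text
t 20.23 tcp [437.6 190.7  86.4] rpy [-1.575  0.004 -0.322] F [0.  0.4 0.9] w 85.3
shift [0.04 1.76 0.09] turn [ 0.03 -0.   -0.03]
```

Call:
{"fn": "apply_moves", "kwargs": {"targets": [[0.03,0.7,0.05,0,0,0],[0,0.6,0,0,0,0],[0,0.46,0,0,0,0],[0,0,0,0,0,0],[0,0,0,0,0,0]]}}

```text
clock: 20.85
eef_pos: [441.6, 194.1, 19.1]
tool_rot: [-1.57, -0.001, -0.321]
force: [-0.0, 0.2, 0.4]
width: 85.5
```

Call:
{"fn": "apply_moves", "kwargs": {"targets": [[0,0,0,0,0,0],[0,0,0,0,0,0],[0,0,0,0,0,0],[0,0,0,0,0,0],[0,0,0,0,0,0],[0,0,0,0,0,0],[0,-0.5,0,0,0,0],[0,-1,0,0,0,0],[0,-1,0,0,0,0],[0,-1,0,0,0,0],[0,-0.5,0,0,0,0],[0,0,0,0,0,0]], "jaw": -1}}

```text
clock: 22.35
eef_pos: [441.6, 194.5, 179.5]
tool_rot: [-1.568, -0.002, -0.32]
force: [0.5, -0.5, -0.8]
width: 45.1
```

```bash
python3 - <<'E'
from h import *
st(); go(641.5,17,175,-.15)
E
```

```text
t 22.35 tcp [441.6 194.5 179.5] rpy [-1.568 -0.002 -0.32 ] F [ 0.5 -0.5 -0.8] w 45.1
shift [ 6.14  0.12 -2.64] turn [-0.02 -1.22  0.02]
```

Call:
{"fn": "apply_moves", "kwargs": {"targets": [[0,0,0,0,-0.6,0],[0,0,0,0,-0.62,0],[0.4,0,-0.3,0,0,0],[0.8,0,-0.5,0,0,0],[0.8,0,-0.5,0,0,0],[0.8,0,-0.5,0,0,0],[0.8,0,-0.5,0,0,0],[0.8,0,-0.5,0,0,0],[0.8,0,-0.5,0,0,0],[0.41,0,-0.34,0,0,0],[0,0,0,0,0,0]]}}

```text
clock: 23.72
eef_pos: [640.5, 14.5, 175.9]
tool_rot: [-1.572, 0.002, -0.153]
force: [0.0, 0.0, -0.8]
width: 45.0
```

Call:
{"fn": "apply_moves", "kwargs": {"targets": [[0,0.5,0,0,0,0],[0,0.8,0,0,0,0],[0,0.8,0,0,0,0],[0,0.7,0,0,0,0],[0,0.4,0,0,0,0],[0,0.2,0,0,0,0],[0,0.1,0,0,0,0],[0,0.04,0,0,0,0],[0,0.04,0,0,0,0],[0,0,0,0,0,0]]}}

```text
clock: 24.98
eef_pos: [641.1, 16.6, 35.3]
tool_rot: [-1.571, -0.0, -0.15]
force: [-0.0, -0.6, -0.9]
width: 45.1
```

Nearly at contact: a little lower, then release, and go to the yellow shelf.

Call:
{"fn": "apply_moves", "kwargs": {"targets": [[0,0.04,0,0,0,0],[0,0.03,0,0,0,0],[0,0,0,0,0,0]]}}

```text
clock: 25.35
eef_pos: [641.3, 16.6, 35.0]
tool_rot: [-1.571, -0.001, -0.15]
force: [-5.8, -0.9, 16.7]
width: 45.2
```

Call:
{"fn": "apply_moves", "kwargs": {"targets": [[0,0,0,0,0,0],[0,0,0,0,0,0],[0,0,0,0,0,0],[0,-0.3,0,0,0,0],[0,-0.7,0,0,0,0],[0,-1,0,0,0,0],[0,-1,0,0,0,0],[0,-0.8,0,0,0,0],[0,0,0,0,0,0]], "jaw": 0.45}}

```text
clock: 26.48
eef_pos: [643.0, 16.7, 187.9]
tool_rot: [-1.569, -0.007, -0.15]
force: [0.4, 0.1, 0.3]
width: 61.6
```

```bash
python3 - <<'E'
from h import *
st(); go(475.2,396.2,180,np.radians(-2.9))
E
```

```text
t 26.48 tcp [643.   16.7 187.9] rpy [-1.569 -0.007 -0.15 ] F [0.4 0.1 0.3] w 61.6
shift [-5.57  0.17  8.75] turn [-0.01 -0.71  0.05]
```

Call:
{"fn": "apply_moves", "kwargs": {"targets": [[0,0,0,0,-0.71,0],[-0.3,0,0.5,0,0,0],[-0.48,0,0.97,0,0,0],[-0.48,0,0.97,0,0,0],[-0.48,0,0.97,0,0,0],[-0.48,0,0.97,0,0,0],[-0.48,0,0.97,0,0,0],[-0.48,0,0.97,0,0,0],[-0.48,0,0.97,0,0,0],[-0.48,0,0.97,0,0,0],[-0.48,0,1,0,0,0],[0,0,0,0,0,0]], "jaw": 0.2}}

```text
clock: 27.98
eef_pos: [469.7, 401.8, 183.4]
tool_rot: [-1.568, 0.004, -0.044]
force: [-0.3, -0.1, 0.4]
width: 51.1
```

```bash
python3 - <<'E'
from h import *
st(); go(475.2,396.5,24,np.radians(-2.9))
E
```

```text
t 27.98 tcp [469.7 401.8 183.4] rpy [-1.568  0.004 -0.044] F [-0.3 -0.1  0.4] w 51.1
shift [ 0.16  3.98 -0.14] turn [-0.02  0.05 -0.03]
```

Call:
{"fn": "apply_moves", "kwargs": {"targets": [[0.08,0.8,-0.1,0,0.05,0],[0,0.8,0,0,0,0],[0,0.8,0,0,0,0],[0,0,0,0,0,0],[0,0,0,0,0,0]]}}

```text
clock: 28.6
eef_pos: [478.2, 392.0, 88.9]
tool_rot: [-1.57, -0.001, -0.058]
force: [0.5, 1.3, 0.8]
width: 51.4
```

```bash
python3 - <<'E'
from h import *
st(); go(475.2,396.5,20,np.radians(-2.9))
E
```

```text
t 28.6 tcp [478.2 392.   88.9] rpy [-1.57e+00 -1.00e-03 -5.80e-02] F [0.5 1.3 0.8] w 51.4
shift [-0.08  1.72  0.11] turn [-0.   -0.06  0.  ]
```

Call:
{"fn": "apply_moves", "kwargs": {"targets": [[-0.08,0.5,0.1,0,-0.06,0],[0,0.6,0,0,0,0],[0,0.4,0,0,0,0],[0,0.2,0,0,0,0],[0,0,0,0,0,0],[0,0,0,0,0,0]]}}

```text
clock: 29.35
eef_pos: [475.7, 396.3, 20.7]
tool_rot: [-1.57, -0.001, -0.05]
force: [-0.2, 1.1, 0.1]
width: 51.3
```

Call:
{"fn": "apply_moves", "kwargs": {"targets": [[0,0,0,0,0,0],[0,0,0,0,0,0],[0,0,0,0,0,0],[0,0,0,0,0,0],[0,0,0,0,0,0],[0,0,0,0,0,0]], "jaw": -1}}

```text
clock: 30.1
eef_pos: [475.5, 396.3, 20.7]
tool_rot: [-1.57, -0.001, -0.05]
force: [0.0, 0.4, 6.5]
width: 13.3
```

Call:
{"fn": "apply_moves", "kwargs": {"targets": [[0,-0.2,0,0,0,0],[0,-0.4,0,0,0,0],[0,-0.6,0,0,0,0],[0,-0.7,0,0,0,0],[0,-0.7,0,0,0,0],[0,-0.6,0,0,0,0],[0,-0.4,0,0,0,0],[0,-0.2,0,0,0,0],[0,0,0,0,0,0]]}}

```text
clock: 31.22
eef_pos: [475.1, 395.9, 172.2]
tool_rot: [-1.571, -0.0, -0.049]
force: [0.4, 0.1, -4.0]
width: 13.4
```

```bash
python3 - <<'E'
from h import *
st(); go(595,24,170,-.15)
E
```

```text
t 31.23 tcp [475.1 395.9 172.2] rpy [-1.571 -0.    -0.049] F [ 0.4  0.1 -4. ] w 13.4
shift [ 3.45  0.05 -9.14] turn [-0.    0.72  0.  ]
```

Call:
{"fn": "apply_moves", "kwargs": {"targets": [[0.12,0,-0.32,0,0,0],[0.23,0,-0.6,0,0,0],[0.34,0,-0.9,0,0,0],[0.38,0,-1,0,0,0],[0.38,0,-1,0,0,0],[0.38,0,-1,0,0,0],[0.38,0,-1,0,0,0],[0.38,0,-1,0,0,0],[0.34,0,-0.9,0,0,0],[0.26,0,-0.7,0,0,0],[0.16,0,-0.45,0,0,0],[0.1,0,-0.27,0,0,0]]}}

```text
clock: 32.72
eef_pos: [594.6, 22.7, 171.6]
tool_rot: [-1.571, 0.001, -0.051]
force: [-0.5, 0.0, -3.9]
width: 13.1
```

Call:
{"fn": "apply_moves", "kwargs": {"targets": [[0,0,0,0,0.24,0],[0,0,0,0,0.24,0],[0,0,0,0,0.24,0],[0,0,0,0,0,0],[0,0,0,0,0,0]]}}

```text
clock: 33.35
eef_pos: [594.9, 24.4, 172.1]
tool_rot: [-1.571, 0.0, -0.149]
force: [-0.4, 0.9, -3.4]
width: 13.1
```

```bash
python3 - <<'E'
from h import *
st(); go(595,24,170,-.15)
s=get_image("side");t=get_image("top")
cv2.imwrite("pics/t5.png",cv2.hconcat([cv2.resize(s[120:260,205:365,::-1],None,fx=3.4,fy=3.4,interpolation=2)[:440,:],cv2.resize(t[110:260,225:325,::-1],None,fx=2.4,fy=440/150,interpolation=2)]) )
cv2.imwrite("pics/s5.png",cv2.resize(s[110:260,200:360,::-1],None,fx=4.5,fy=4,interpolation=2));cv2.imwrite("pics/t5.png",cv2.resize(t[115:255,215:325,::-1],None,fx=4.2,fy=4.2,interpolation=2))
E
```

```text
t 33.35 tcp [594.9  24.4 172.1] rpy [-1.571  0.    -0.149] F [-0.4  0.9 -3.4] w 13.1
shift [ 0.    0.05 -0.01] turn [-0.    0.01 -0.  ]
```

View pics/s5.png

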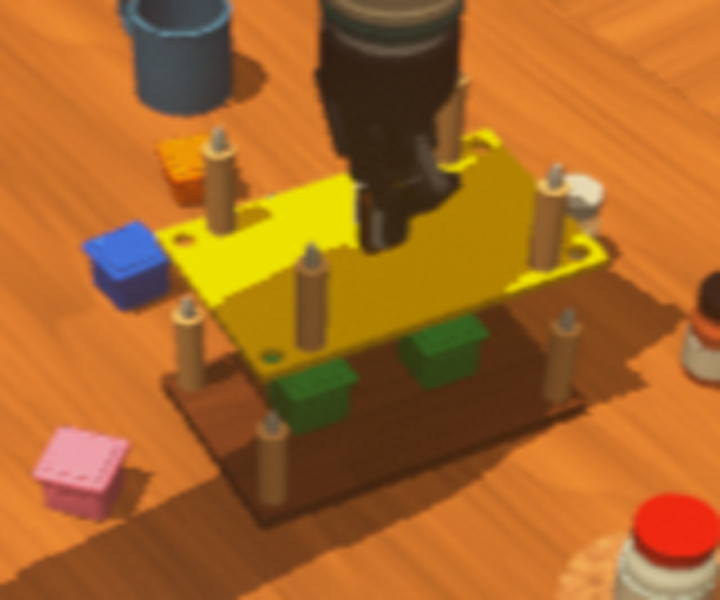

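Shelf hovering level over the stand, holes at crop (183,238), (271,357), (580,252), (480,145); both green boxes are upright on the deck.

```bash
python3 - <<'E'
from h import *
def o(p): return ((p[0]+.5)/4.5-.5+200,(p[1]+.5)/4-.5+110)
c=np.array([595,24]);a=-.15;R=np.array([[np.cos(a),-np.sin(a)],[np.sin(a),np.cos(a)]])
for nm,pts,z in(("hole",[(482,144),(580,252),(183,238),(271,357)],159.4),("mid shoulder",[(218,147),(312,256),(553,183)],151.4+78),("stand shoulder",[(187,314),(271,428),(565,326)],86)):
    print(nm,[(R.T@(onz("side",*o(p),z)-c)).round(1).tolist() for p in pts])
E
```

```text
hole [[102.6, 57.0], [101.7, -58.5], [-99.0, 57.4], [-100.1, -58.8]]
mid shoulder [[-74.3, 58.1], [-71.2, -51.3], [77.9, -55.5]]
stand shoulder [[-99.2, 57.2], [-99.1, -56.1], [100.6, -56.6]]
```

View pics/t5.png

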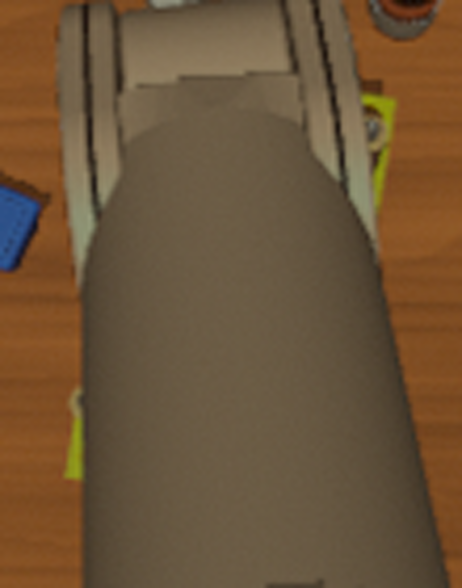

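The top view is occluded by the arm. The side view puts the holes within about 1 mm of the pins, so I'll descend, slowly once engaged.

Call:
{"fn": "apply_moves", "kwargs": {"targets": [[0,0.3,0,0,0,0],[0,0.4,0,0,0,0],[0,0.3,0,0,0,0],[0,0.1,0,0,0,0],[0,0.1,0,0,0,0],[0,0.1,0,0,0,0],[0,0,0,0,0,0]]}}

```text
clock: 34.33
eef_pos: [594.9, 24.0, 120.0]
tool_rot: [-1.571, 0.0, -0.15]
force: [0.0, 0.2, -1.9]
width: 13.4
```

Call:
{"fn": "apply_moves", "kwargs": {"targets": [[0,0.1,0,0,0,0],[0,0.1,0,0,0,0],[0,0,0,0,0,0]]}}

```text
clock: 34.7
eef_pos: [594.6, 24.0, 111.7]
tool_rot: [-1.571, 0.001, -0.15]
force: [0.5, 0.3, -3.7]
width: 13.3
```

Call:
{"fn": "apply_moves", "kwargs": {"targets": [[0,0.06,0,0,0,0],[0,0.05,0,0,0,0],[0,0,0,0,0,0]]}}

```text
clock: 35.08
eef_pos: [594.8, 24.0, 107.5]
tool_rot: [-1.571, 0.0, -0.15]
force: [0.1, 0.3, -3.3]
width: 13.1
```

Call:
{"fn": "apply_moves", "kwargs": {"targets": [[0,0.04,0,0,0,0],[0,0,0,0,0,0]]}}

```text
clock: 35.33
eef_pos: [595.1, 24.0, 106.7]
tool_rot: [-1.571, -0.0, -0.15]
force: [-1.4, -0.1, 1.5]
width: 14.1
```

Call:
{"fn": "apply_moves", "kwargs": {"targets": [[0,0,0,0,0,0],[0,0,0,0,0,0],[0,0,0,0,0,0],[0,-0.3,0,0,0,0],[0,-0.8,0,0,0,0],[0,-1,0,0,0,0],[0,-1,0,0,0,0],[0,-0.5,0,0,0,0],[0,0,0,0,0,0]], "jaw": 0}}

```text
clock: 36.45
eef_pos: [596.2, 24.1, 252.5]
tool_rot: [-1.57, -0.005, -0.15]
force: [0.1, 0.7, -0.4]
width: 42.6
```

```bash
python3 - <<'E'
from h import *
st(); s=get_image("side")
for c,h in(("blue",46),("orange",38)):
    for n in("top",):
        for bl in blobs(get_image(n),c,40,400): print(c,n,bl[:2],onz(n,*bl[:2],h).round(1),bl[2:])
go(530.5,203.8,180,np.radians(-4))
cv2.imwrite("pics/s6.png",cv2.resize(s[110:260,200:360,::-1],None,fx=4.5,fy=4,interpolation=2))
E
```

```text
t 36.45 tcp [596.2  24.1 252.5] rpy [-1.57  -0.005 -0.15 ] F [ 0.1  0.7 -0.4] w 42.6
blue top (197.7, 214.1) [530.  204.3] (267.5, [17.8, 17.0], 3.6)
blue top (212.7, 167.6) [646.9 169.5] (272.5, [17.5, 17.3], 24.4)
shift [-2.24  1.73  4.21] turn [ 0.   -0.57 -0.01]
```

View pics/s6.png

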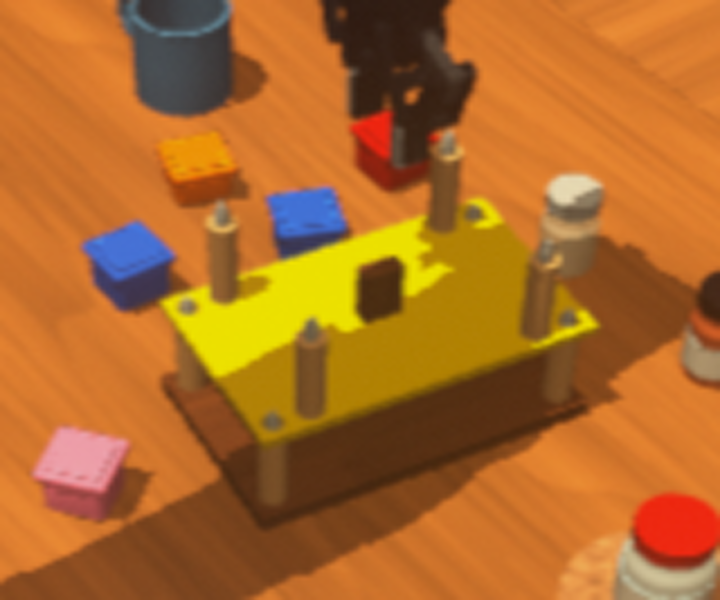

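The shelf is home: pins show in all four holes, at (188,307), (272,421), (568,318) and (473,212). Next, blue1.

Call:
{"fn": "apply_moves", "kwargs": {"targets": [[0,0,0,0,-0.58,0],[-0.2,0,0.5,0,0,0],[-0.4,0,0.9,0,0,0],[-0.45,0,1,0,0,0],[-0.45,0,1,0,0,0],[-0.46,0,0.97,0,0,0],[0,0.7,0,0,0,0],[0,1,0,0,0,0],[0,1,0,0,0,0],[0,1,0,0,0,0],[0,0.6,0,0,0,0],[0,0,0,0,0,0]], "jaw": 1}}

```text
clock: 38.1
eef_pos: [526.0, 204.5, 75.9]
tool_rot: [-1.573, 0.005, -0.069]
force: [-0.4, 1.3, -0.5]
width: 85.5
```

```bash
python3 - <<'E'
from h import *
st(); go(530,204,15,np.radians(-4))
E
```

```text
t 38.1 tcp [526.  204.5  75.9] rpy [-1.573  0.005 -0.069] F [-0.4  1.3 -0.5] w 85.5
shift [ 0.11  1.52 -0.  ] turn [ 0.01  0.01 -0.04]
```

Call:
{"fn": "apply_moves", "kwargs": {"targets": [[0.04,0.6,0,0,0,0],[0,0.5,0,0,0,0],[0,0.4,0,0,0,0],[0,0,0,0,0,0],[0,0,0,0,0,0]]}}

```text
clock: 38.72
eef_pos: [530.8, 204.1, 18.9]
tool_rot: [-1.57, -0.001, -0.069]
force: [0.2, -0.1, -0.1]
width: 85.4
```

Call:
{"fn": "apply_moves", "kwargs": {"targets": [[0,0,0,0,0,0],[0,0,0,0,0,0],[0,0,0,0,0,0],[0,0,0,0,0,0],[0,0,0,0,0,0],[0,-0.5,0,0,0,0],[0,-1,0,0,0,0],[0,-1,0,0,0,0],[0,-1,0,0,0,0],[0,-1,0,0,0,0],[0,-1,0,0,0,0],[0,-0.4,0,0,0,0]], "jaw": -1}}

```text
clock: 40.22
eef_pos: [531.2, 204.0, 256.5]
tool_rot: [-1.569, -0.003, -0.069]
force: [0.4, -1.5, -0.1]
width: 45.2
```

Call:
{"fn": "apply_moves", "kwargs": {"targets": [[0,0,0,0,0.58,0],[0,0,0,0,0,0],[0,0,0,0,0,0]]}}

```text
clock: 40.6
eef_pos: [529.8, 203.4, 253.1]
tool_rot: [-1.572, 0.002, -0.149]
force: [0.5, -0.4, -1.4]
width: 45.7
```

```bash
python3 - <<'E'
from h import *
st(); go(549.5,31,250,-.15)
E
```

```text
t 40.6 tcp [529.8 203.4 253.1] rpy [-1.572  0.002 -0.149] F [ 0.5 -0.4 -1.4] w 45.7
shift [ 1.13  0.08 -4.19] turn [ 0.01  0.01 -0.01]
```

Call:
{"fn": "apply_moves", "kwargs": {"targets": [[0.13,0,-0.5,0,0,0],[0.25,0,-0.9,0,0,0],[0.25,0,-0.9,0,0,0],[0.25,0,-0.9,0,0,0],[0.2,0,-0.7,0,0,0],[0.06,0,-0.29,0,0,0],[0,0,0,0,0,0],[0,0.4,0,0,0,0],[0,0.6,0,0,0,0],[0,0.6,0,0,0,0],[0,0,0,0,0,0]]}}

```text
clock: 41.98
eef_pos: [548.8, 32.7, 188.6]
tool_rot: [-1.571, 0.004, -0.147]
force: [0.4, 0.7, -0.2]
width: 44.8
```

Call:
{"fn": "apply_moves", "kwargs": {"targets": [[0,0.6,0,0,0,0],[0,0.5,0,0,0,0],[0,0.4,0,0,0,0],[0,0.2,0,0,0,0],[0,0.1,0,0,0,0],[0,0.05,0,0,0,0],[0,0,0,0,0,0]]}}

```text
clock: 42.85
eef_pos: [550.7, 31.1, 116.4]
tool_rot: [-1.571, -0.001, -0.15]
force: [0.5, -0.0, -0.3]
width: 45.0
```

Call:
{"fn": "apply_moves", "kwargs": {"targets": [[0,0.05,0,0,0,0],[0,0.03,0,0,0,0],[0,0,0,0,0,0]]}}

```text
clock: 43.22
eef_pos: [550.5, 31.1, 113.0]
tool_rot: [-1.571, -0.0, -0.15]
force: [-0.3, 0.5, 0.9]
width: 45.1
```

Call:
{"fn": "apply_moves", "kwargs": {"targets": [[0,0,0,0,0,0],[0,0,0,0,0,0],[0,0,0,0,0,0],[0,-0.3,0,0,0,0],[0,-0.8,0,0,0,0],[0,-1,0,0,0,0],[0,-1,0,0,0,0],[0,-0.3,0,0,0,0],[0,0,0,0,0,0]], "jaw": 0.4}}

```text
clock: 44.35
eef_pos: [550.7, 31.1, 249.7]
tool_rot: [-1.57, -0.002, -0.15]
force: [-0.6, 0.1, -0.4]
width: 59.3
```

```bash
python3 - <<'E'
from h import *
st(); go(647,169.5,180,np.radians(-24.5))
for n in("side","top"):
  for bl in blobs(get_image(n),"blue",40,400): print(n,bl[:2],onz(n,*bl[:2],46).round(1),onz(n,*bl[:2],140).round(1),bl[2:])
E
```

```text
t 44.35 tcp [550.7  31.1 249.7] rpy [-1.57  -0.002 -0.15 ] F [-0.6  0.1 -0.4] w 59.3
shift [1.86 1.75 3.78] turn [-0.    1.99  0.01]
side (265.9, 181.3) [597.8 107.5] [545.6  35.7] (79.0, [8.6, 14.1], 56.3)
side (267.4, 163.2) [644.6 164.8] [588.3  88. ] (113.0, [10.4, 14.0], 80.5)
top (208.0, 167.2) [647.8 181.3] [631.7 165.2] (115.0, [19.0, 10.0], 90.0)
```

Call:
{"fn": "apply_moves", "kwargs": {"targets": [[0,0,0,0,0.65,0],[0,0,0,0,0.67,0],[0,0,0,0,0.67,0],[0.1,0,0.5,0,0,0],[0.17,0,0.9,0,0,0],[0.17,0,1,0,0,0],[0.17,0,1,0,0,0],[0.16,0,0.76,0,0,0],[0,0.6,0,0,0,0],[0,1,0,0,0,0],[0,1,0,0,0,0],[0,0.8,0,0,0,0]], "jaw": 1}}

```text
clock: 45.95
eef_pos: [646.7, 171.4, 109.8]
tool_rot: [-1.572, 0.003, -0.425]
force: [0.0, 0.7, -0.5]
width: 85.3
```

Call:
{"fn": "apply_moves", "kwargs": {"targets": [[0,0.4,0,0,0,0],[0,0.2,0,0,0,0],[0,0,0,0,0,0]]}}

```text
clock: 46.32
eef_pos: [647.8, 170.1, 89.0]
tool_rot: [-1.57, -0.0, -0.427]
force: [0.2, -0.7, 0.3]
width: 85.5
```

```bash
python3 - <<'E'
from h import *
st(); go(647,169.5,17,np.radians(-24.5))
for n in("side","top"):
  for bl in blobs(get_image(n),"blue",40,400): print(n,bl[:2],onz(n,*bl[:2],46).round(1),bl[2:])
E
```

```text
t 46.33 tcp [647.8 170.1  89. ] rpy [-1.57  -0.    -0.427] F [ 0.2 -0.7  0.3] w 85.5
shift [-0.01  1.8  -0.02] turn [-0.  0.  0.]
side (270.7, 184.5) [601.6  89.3] (94.0, [9.8, 14.8], 51.3)
side (267.0, 163.6) [642.6 164.2] (96.0, [9.0, 15.0], 90.0)
top (271.0, 203.7) [557.8  22.6] (161.5, [19.0, 12.0], 90.0)
```

Call:
{"fn": "apply_moves", "kwargs": {"targets": [[0,0.6,0,0,0,0],[0,0.6,0,0,0,0],[0,0.4,0,0,0,0],[0,0.17,0,0,0,0],[0,0,0,0,0,0]]}}

```text
clock: 47.05
eef_pos: [647.7, 169.8, 18.3]
tool_rot: [-1.571, -0.0, -0.428]
force: [-0.4, 0.1, 0.4]
width: 85.2
```

Call:
{"fn": "apply_moves", "kwargs": {"targets": [[0,0,0,0,0,0],[0,0,0,0,0,0],[0,0,0,0,0,0],[0,0,0,0,0,0],[0,0,0,0,0,0],[0,-0.5,0,0,0,0],[0,-1,0,0,0,0],[0,-1,0,0,0,0],[0,-1,0,0,0,0],[0,-1,0,0,0,0],[0,-1,0,0,0,0],[0,-0.4,0,0,0,0]], "jaw": -1}}

```text
clock: 48.55
eef_pos: [648.4, 169.9, 257.5]
tool_rot: [-1.568, -0.003, -0.428]
force: [0.5, 0.5, -0.6]
width: 45.0
```

Call:
{"fn": "apply_moves", "kwargs": {"targets": [[0,0,0,0,-0.65,0],[0,0,0,0,-0.67,0],[0,0,0,0,-0.67,0],[0,0,0,0,0,0],[0,0,0,0,0,0]]}}

```text
clock: 49.18
eef_pos: [647.1, 169.6, 253.5]
tool_rot: [-1.571, 0.001, -0.152]
force: [0.1, -0.4, -1.0]
width: 45.4
```

```bash
python3 - <<'E'
from h import *
st(); go(640.5,17,250,-.15)
E
```

```text
t 49.17 tcp [647.1 169.6 253.5] rpy [-1.571e+00  1.000e-03 -1.520e-01] F [ 0.1 -0.4 -1. ] w 45.4
shift [ 0.41  0.09 -3.79] turn [ 0.   -0.01 -0.01]
```

Call:
{"fn": "apply_moves", "kwargs": {"targets": [[0.05,0,-0.5,0,0,0],[0.1,0,-0.9,0,0,0],[0.1,0,-1,0,0,0],[0.1,0,-0.9,0,0,0],[0.06,0,-0.49,0,0,0],[0,0,0,0,0,0],[0,0.4,0,0,0,0],[0,0.6,0,0,0,0],[0,0.6,0,0,0,0],[0,0,0,0,0,0]]}}

```text
clock: 50.42
eef_pos: [639.0, 19.7, 187.1]
tool_rot: [-1.571, 0.006, -0.147]
force: [1.0, -0.3, -1.5]
width: 45.1
```

Call:
{"fn": "apply_moves", "kwargs": {"targets": [[0,0.6,0,0,0,0],[0,0.5,0,0,0,0],[0,0.4,0,0,0,0],[0,0.2,0,0,0,0],[0,0.1,0,0,0,0],[0,0.05,0,0,0,0],[0,0.04,0,0,0,0],[0,0,0,0,0,0]]}}

```text
clock: 51.42
eef_pos: [641.2, 17.3, 114.7]
tool_rot: [-1.571, -0.0, -0.15]
force: [0.3, 0.2, -1.0]
width: 45.1
```

Call:
{"fn": "apply_moves", "kwargs": {"targets": [[0,0.04,0,0,0,0],[0,0.02,0,0,0,0],[0,0,0,0,0,0]]}}

```text
clock: 51.8
eef_pos: [641.3, 17.4, 113.1]
tool_rot: [-1.571, -0.001, -0.15]
force: [-1.6, 1.3, 5.2]
width: 45.3
```

Call:
{"fn": "apply_moves", "kwargs": {"targets": [[0,0,0,0,0,0],[0,0,0,0,0,0],[0,0,0,0,0,0],[0,-0.3,0,0,0,0],[0,-0.8,0,0,0,0],[0,-1,0,0,0,0],[0,-1,0,0,0,0],[0,-0.3,0,0,0,0],[0,0,0,0,0,0]], "jaw": 0.4}}

```text
clock: 52.92
eef_pos: [641.3, 17.4, 248.9]
tool_rot: [-1.57, -0.001, -0.15]
force: [0.1, -1.1, -0.3]
width: 59.6
```

```bash
python3 - <<'E'
from h import *
st(); go(504,-404,180,np.radians(2.15))
E
```

```text
t 52.92 tcp [641.3  17.4 248.9] rpy [-1.57e+00 -1.00e-03 -1.50e-01] F [ 0.1 -1.1 -0.3] w 59.6
shift [ -1.82   1.72 -10.93] turn [-0.   -1.34  0.01]
```

Call:
{"fn": "apply_moves", "kwargs": {"targets": [[-0.1,0,-0.6,0,0,0],[-0.17,0,-1,0,0,0],[-0.17,0,-1,0,0,0],[-0.17,0,-1,0,0,0],[-0.17,0,-1,0,0,0],[-0.17,0,-1,0,0,0],[-0.17,0,-1,0,0,0],[-0.17,0,-1,0,0,0],[-0.17,0,-1,0,0,0],[-0.17,0,-1,0,0,0],[-0.12,0,-0.8,0,-0.34,0],[-0.07,0,-0.53,0,0,0]], "jaw": 0.2}}

```text
clock: 54.42
eef_pos: [501.4, -407.0, 246.4]
tool_rot: [-1.57, 0.004, -0.107]
force: [-0.1, -0.4, 0.7]
width: 51.1
```

Call:
{"fn": "apply_moves", "kwargs": {"targets": [[0,0.6,0,0,-0.5,0],[0,0.8,0,0,-0.5,0],[0,0.8,0,0,0,0],[0,0.8,0,0,0,0],[0,0.8,0,0,0,0],[0,0.2,0,0,0,0],[0,0,0,0,0,0],[0,0,0,0,0,0]]}}

```text
clock: 55.42
eef_pos: [505.5, -404.9, 89.4]
tool_rot: [-1.572, -0.002, 0.037]
force: [-0.1, -0.2, 0.5]
width: 51.4
```

```bash
python3 - <<'E'
from h import *
st(); go(504,-404,20.5,np.radians(2.15))
E
```

```text
t 55.42 tcp [ 505.5 -404.9   89.4] rpy [-1.572 -0.002  0.037] F [-0.1 -0.2  0.5] w 51.4
shift [-0.04  1.72  0.03] turn [ 0.01 -0.    0.01]
```

Call:
{"fn": "apply_moves", "kwargs": {"targets": [[-0.04,0.5,0.02,0,0,0],[0,0.6,0,0,0,0],[0,0.4,0,0,0,0],[0,0.2,0,0,0,0],[0,0,0,0,0,0],[0,0,0,0,0,0]]}}

```text
clock: 56.18
eef_pos: [503.7, -404.0, 20.9]
tool_rot: [-1.572, -0.001, 0.037]
force: [0.7, -0.1, -0.0]
width: 51.3
```

Call:
{"fn": "apply_moves", "kwargs": {"targets": [[0,0,0,0,0,0],[0,0,0,0,0,0],[0,0,0,0,0,0],[0,0,0,0,0,0],[0,0,0,0,0,0],[0,0,0,0,0,0]], "jaw": -1}}

```text
clock: 56.92
eef_pos: [503.4, -403.9, 20.7]
tool_rot: [-1.571, -0.001, 0.037]
force: [-1.4, 0.5, 4.9]
width: 13.2
```

Call:
{"fn": "apply_moves", "kwargs": {"targets": [[0,-0.2,0,0,0,0],[0,-0.4,0,0,0,0],[0,-0.6,0,0,0,0],[0,-0.8,0,0,0,0],[0,-0.8,0,0,0,0],[0,-0.8,0,0,0,0],[0,-0.8,0,0,0,0],[0,-0.7,0,0,0,0],[0,-0.5,0,0,0,0],[0,-0.3,0,0,0,0],[0,0,0,0,0,0]]}}

```text
clock: 58.3
eef_pos: [503.3, -403.7, 257.0]
tool_rot: [-1.572, -0.001, 0.037]
force: [-0.1, -1.5, -3.6]
width: 13.1
```

```bash
python3 - <<'E'
from h import *
st(); go(595,24,255,-.15)
E
```

```text
t 58.3 tcp [ 503.3 -403.7  257. ] rpy [-1.572e+00 -1.000e-03  3.700e-02] F [-0.1 -1.5 -3.6] w 13.1
shift [ 2.69  0.04 10.6 ] turn [0.01 1.34 0.01]
```

Call:
{"fn": "apply_moves", "kwargs": {"targets": [[0.12,0,0.5,0,0,0],[0.2,0,0.8,0,0,0],[0.25,0,1,0,0,0],[0.25,0,1,0,0,0],[0.26,0,1,0,0,0],[0.26,0,1,0,0,0],[0.26,0,1,0,0,0],[0.26,0,1,0,0,0],[0.26,0,1,0,0,0],[0.25,0,1,0,0,0],[0.2,0,0.8,0,0,0],[0.12,0,0.5,0,0,0]]}}

```text
clock: 59.8
eef_pos: [593.8, 27.9, 255.2]
tool_rot: [-1.569, 0.002, 0.041]
force: [-0.6, -1.0, -2.3]
width: 13.3
```

Call:
{"fn": "apply_moves", "kwargs": {"targets": [[0,0,0,0,0.34,0],[0,0,0,0,0.5,0],[0,0,0,0,0.5,0],[0,0,0,0,0,0],[0,0,0,0,0,0],[0,0,0,0,0,0]]}}

```text
clock: 60.55
eef_pos: [594.7, 24.1, 256.0]
tool_rot: [-1.571, 0.0, -0.149]
force: [-0.5, -0.1, -2.2]
width: 13.3
```

```bash
python3 - <<'E'
from h import *
st(); go(595,24,255,-.15)
s=get_image("side")
cv2.imwrite("pics/s7.png",cv2.resize(s[85:235,200:360,::-1],None,fx=4.5,fy=4,interpolation=2))
E
```

```text
t 60.55 tcp [594.7  24.1 256. ] rpy [-1.571  0.    -0.149] F [-0.5 -0.1 -2.2] w 13.3
shift [ 0.01  0.02 -0.  ] turn [ 0.  0. -0.]
```

View pics/s7.png

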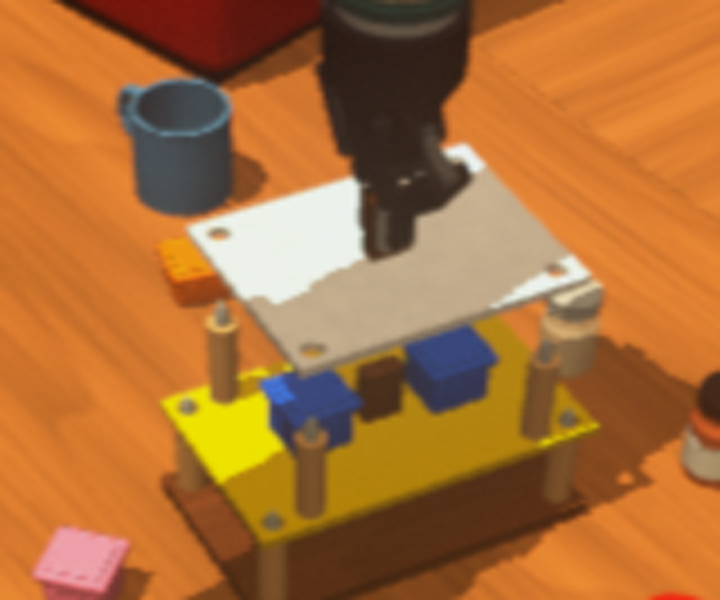

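The white shelf is over the middle one, holes at (218,234), (313,350), (556,270); both blue boxes are upright on the yellow shelf. Comparing with the shoulders at (222,324), (311,437), (544,362).

```bash
python3 - <<'E'
from h import *
def o(p): return ((p[0]+.5)/4.5-.5+200,(p[1]+.5)/4-.5+85)
c=np.array([595,24]);a=-.15;R=np.array([[np.cos(a),-np.sin(a)],[np.sin(a),np.cos(a)]])
for nm,pts,z in(("hole",[(218,234),(313,350),(556,270)],243.3),("mid shoulder",[(222,324),(311,437),(544,362)],164),("mid shelf holes",[(188,407),(273,521),(568,418)],94)):
    print(nm,[(R.T@(onz("side",*o(p),z)-c)).round(1).tolist() for p in pts])
E
```

```text
hole [[-75.3, 55.1], [-74.8, -59.1], [76.7, -58.1]]
mid shoulder [[-75.0, 54.7], [-74.5, -57.6], [75.6, -60.4]]
mid shelf holes [[-98.8, 56.0], [-98.4, -57.3], [101.6, -57.0]]
```

Call:
{"fn": "apply_moves", "kwargs": {"targets": [[0,0.3,0,0,0,0],[0,0.4,0,0,0,0],[0,0.4,0,0,0,0],[0,0.15,0,0,0,0],[0,0.1,0,0,0,0],[0,0.1,0,0,0,0],[0,0,0,0,0,0]]}}

```text
clock: 61.48
eef_pos: [594.9, 24.1, 198.1]
tool_rot: [-1.571, 0.0, -0.15]
force: [0.5, -0.6, -2.1]
width: 13.2
```

Call:
{"fn": "apply_moves", "kwargs": {"targets": [[0,0.1,0,0,0,0],[0,0.08,0,0,0,0],[0,0.08,0,0,0,0],[0,0,0,0,0,0],[0,0,0,0,0,0]]}}

```text
clock: 62.1
eef_pos: [595.0, 24.2, 187.7]
tool_rot: [-1.571, -0.0, -0.15]
force: [-0.0, -0.1, -1.5]
width: 13.5
```

Call:
{"fn": "apply_moves", "kwargs": {"targets": [[0,0.05,0,0,0,0],[0,0.03,0,0,0,0],[0,0,0,0,0,0]]}}

```text
clock: 62.48
eef_pos: [594.9, 24.2, 184.7]
tool_rot: [-1.571, -0.0, -0.15]
force: [-0.7, -0.6, -1.9]
width: 13.3
```

Call:
{"fn": "apply_moves", "kwargs": {"targets": [[0,0,0,0,0,0],[0,0,0,0,0,0],[0,0,0,0,0,0],[0,-0.3,0,0,0,0],[0,-0.8,0,0,0,0],[0,-1,0,0,0,0],[0,-1,0,0,0,0],[0,-0.5,0,0,0,0],[0,0,0,0,0,0]], "jaw": 0}}

```text
clock: 63.6
eef_pos: [596.0, 24.3, 330.9]
tool_rot: [-1.57, -0.005, -0.15]
force: [-0.7, 0.3, -0.4]
width: 42.5
```

```bash
python3 - <<'E'
from h import *
HS["orange"]=((16,190,90),(22,255,255))
st(); s=get_image("side")
for n in("side","top"):
        for bl in blobs(get_image(n),"orange",40,400): print(n,bl[:2],onz(n,*bl[:2],38).round(1),bl[2:])
go(627,270,300,np.radians(-18.4))
cv2.imwrite("pics/s8.png",cv2.resize(s[85:235,200:360,::-1],None,fx=4.5,fy=4,interpolation=2))
E
```

```text
t 63.6 tcp [596.   24.3 330.9] rpy [-1.57  -0.005 -0.15 ] F [-0.7  0.3 -0.4] w 42.5
side (243.1, 148.3) [626.5 267.2] (115.5, [9.9, 14.6], 76.0)
top (548.4, 252.5) [ 443.2 -672.1] (292.0, [19.0, 20.0], 90.0)
top (172.9, 175.6) [626.9 270.6] (281.5, [17.4, 17.7], 18.4)
shift [-0.11  0.69  6.2 ] turn [ 0.    1.23 -0.01]
```

View pics/s8.png

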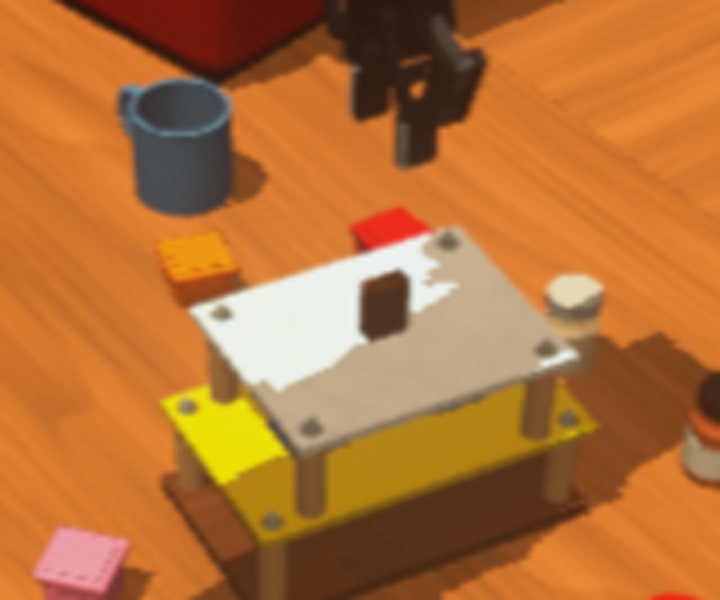

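The top shelf is home, with pins visible in all four holes at (221,313), (311,428), (545,348) and (448,241). Last, the orange box at (198,255); I'll part-open the jaws to keep clear of the mug.

Call:
{"fn": "apply_moves", "kwargs": {"targets": [[0,0,0,0,0.6,0],[0,0,0,0,0.63,0],[-0.1,0,0.5,0,0,0],[-0.19,0,0.9,0,0,0],[-0.19,0,1,0,0,0],[-0.19,0,1,0,0,0],[-0.19,0,1,0,0,0],[-0.19,0,1,0,0,0],[-0.16,0,0.69,0,0,0],[0,0.6,0,0,0,0],[0,1,0,0,0,0],[0,1,0,0,0,0]], "jaw": 0.65}}

```text
clock: 65.25
eef_pos: [624.9, 272.8, 222.6]
tool_rot: [-1.57, 0.001, -0.318]
force: [0.0, -1.1, -0.1]
width: 70.2
```

Call:
{"fn": "apply_moves", "kwargs": {"targets": [[0,1,0,0,0,0],[0,1,0,0,0,0],[0,0.8,0,0,0,0],[0,0.5,0,0,0,0],[0,0,0,0,0,0],[0,0,0,0,0,0]]}}

```text
clock: 66.0
eef_pos: [626.8, 271.4, 93.7]
tool_rot: [-1.569, -0.001, -0.321]
force: [0.2, -0.2, 0.3]
width: 70.6
```

```bash
python3 - <<'E'
from h import *
st(); go(627,270,10,np.radians(-18.4))
E
```

```text
t 66.0 tcp [626.8 271.4  93.7] rpy [-1.569e+00 -1.000e-03 -3.210e-01] F [ 0.2 -0.2  0.3] w 70.6
shift [ 0.01  2.09 -0.04] turn [-0.01 -0.    0.01]
```

Call:
{"fn": "apply_moves", "kwargs": {"targets": [[0,0.7,-0.03,0,0,0],[0,0.7,0,0,0,0],[0,0.5,0,0,0,0],[0,0.19,0,0,0,0],[0,0,0,0,0,0]]}}

```text
clock: 66.62
eef_pos: [625.9, 269.6, 9.2]
tool_rot: [-1.57, -0.0, -0.322]
force: [0.1, -0.2, 0.3]
width: 70.2
```

Call:
{"fn": "apply_moves", "kwargs": {"targets": [[0,0,0,0,0,0],[0,0,0,0,0,0],[0,0,0,0,0,0],[0,0,0,0,0,0],[0,-0.5,0,0,0,0],[0,-1,0,0,0,0],[0,-1,0,0,0,0],[0,-1,0,0,0,0],[0,-1,0,0,0,0],[0,-1,0,0,0,0],[0,-0.7,0,0,0,0],[0,-0.3,0,0,0,0]], "jaw": -1}}

```text
clock: 68.12
eef_pos: [626.1, 269.5, 271.7]
tool_rot: [-1.569, -0.002, -0.322]
force: [-0.4, -0.3, -1.6]
width: 45.1
```

Call:
{"fn": "apply_moves", "kwargs": {"targets": [[0,0,0,0,-0.6,0],[0,0,0,0,-0.63,0],[0,0,0,0,0,0],[0,0,0,0,0,0]]}}

```text
clock: 68.62
eef_pos: [625.3, 269.2, 268.4]
tool_rot: [-1.571, 0.001, -0.152]
force: [-0.2, 0.8, -0.9]
width: 44.9
```

```bash
python3 - <<'E'
from h import *
st(); go(550.5,30.7,270,-.15)
E
```

```text
t 68.62 tcp [625.3 269.2 268.4] rpy [-1.571e+00  1.000e-03 -1.520e-01] F [-0.2  0.8 -0.9] w 44.9
shift [-0.95 -0.03 -6.18] turn [ 0.   -0.01 -0.01]
```

Call:
{"fn": "apply_moves", "kwargs": {"targets": [[-0.08,0,-0.5,0,0,0],[-0.14,0,-0.9,0,0,0],[-0.15,0,-1,0,0,0],[-0.15,0,-1,0,0,0],[-0.15,0,-1,0,0,0],[-0.15,0,-0.95,0,0,0],[-0.13,0,-0.83,0,0,0],[0,0,0,0,0,0],[0,0,0,0,0,0]]}}

```text
clock: 69.75
eef_pos: [551.3, 31.4, 269.0]
tool_rot: [-1.57, -0.0, -0.15]
force: [-0.5, 0.2, -0.6]
width: 45.1
```

Call:
{"fn": "apply_moves", "kwargs": {"targets": [[0,0.4,0,0,0,0],[0,0.6,0,0,0,0],[0,0.5,0,0,0,0],[0,0.3,0,0,0,0],[0,0.15,0,0,0,0],[0,0.1,0,0,0,0],[0,0,0,0,0,0],[0,0,0,0,0,0]]}}

```text
clock: 70.75
eef_pos: [551.5, 30.7, 187.4]
tool_rot: [-1.571, -0.001, -0.15]
force: [0.5, 0.2, -2.0]
width: 45.0
```

Call:
{"fn": "apply_moves", "kwargs": {"targets": [[0,0.06,0,0,0,0],[0,0.05,0,0,0,0],[0,0,0,0,0,0]]}}

```text
clock: 71.12
eef_pos: [551.1, 30.6, 182.4]
tool_rot: [-1.571, 0.0, -0.15]
force: [0.6, -0.7, -1.1]
width: 45.0
```

Call:
{"fn": "apply_moves", "kwargs": {"targets": [[0,0.03,0,0,0,0],[0,0,0,0,0,0]]}}

```text
clock: 71.38
eef_pos: [551.1, 30.7, 182.3]
tool_rot: [-1.571, -0.0, -0.15]
force: [-2.2, 0.6, 6.7]
width: 45.1
```

Call:
{"fn": "apply_moves", "kwargs": {"targets": [[0,0,0,0,0,0],[0,0,0,0,0,0],[0,0,0,0,0,0],[0,-0.3,0,0,0,0],[0,-0.8,0,0,0,0],[0,-1,0,0,0,0],[0,-1,0,0,0,0],[0,-0.5,0,0,0,0],[0,0,0,0,0,0]], "jaw": 0.4}}

```text
clock: 72.5
eef_pos: [552.1, 30.8, 327.5]
tool_rot: [-1.57, -0.004, -0.15]
force: [0.0, -0.2, -0.2]
width: 59.4
```

Call:
{"fn": "apply_moves", "kwargs": {"targets": [[0,0,0.5,0,0,0],[0,0,1,0,0,0],[0,0,1,0,0,0],[0,0,1,0,0,0],[0,0,1,0,0,0],[0,0,1,0,0,0],[0,0,1,0,0,0],[0,0,0.5,0,0,0],[0,0,0,0,0,0]]}}

```text
clock: 73.62
eef_pos: [591.9, 309.3, 323.9]
tool_rot: [-1.572, 0.002, -0.147]
force: [-0.4, -0.3, 0.9]
width: 59.5
```

```bash
python3 - <<'E'
from h import *
st(); s=get_image("side");t=get_image("top")
a=cv2.resize(s[80:290,190:400,::-1],(480,480),interpolation=2);b=cv2.resize(t[100:300,100:400,::-1][:,50:290],(320,480),interpolation=2)
cv2.imwrite("pics/f.png",cv2.hconcat([a,b]))
for bl in blobs(s,"green")+blobs(t,"green")+blobs(s,"blue",40,300)+blobs(t,"blue",40,300): print(bl)
E
```

```text
t 73.62 tcp [591.9 309.3 323.9] rpy [-1.572  0.002 -0.147] F [-0.4 -0.3  0.9] w 59.5
(59.1, 105.3, 116.5, [49.3, 5.6], 16.3)
```

View pics/f.png

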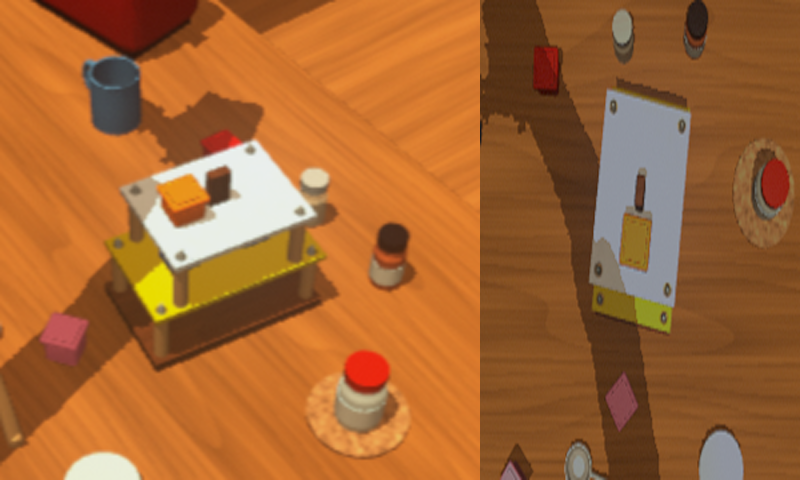

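Everything is in place: both shelves are seated, the orange box is upright on top at (183,200), the jar stands on the mat at (362,390), the mug, shaker and spice jar are standing, and the gripper is clear. I'm handing in.

```bash
python3 -c "
from cell import *
print(finish_job())"
```

```text
the job is handed in; nothing more can be done
None
```

I loaded and stacked the stand as asked and handed the job in at about 74 s of the 210 s. No verdict is reported.

- **Jar:** it went onto the cork mat first and is still standing there.
- **Boxes:** five were in the scene: two green on the base, two blue on the middle shelf and one orange on top. The second orange was absent.
- **Missed grasp:** green2 was knocked aside just before my first grasp, so the gripper closed on nothing. I found it again with the cameras and placed it.

**Last checks:**
- The final pictures show pins through all the visible holes of both shelves, the orange box and the jar upright, the mug, shaker and spice jar standing, and the gripper clear. The middle shelf's far two holes are under the top shelf and hidden now. I saw pins in all four when I seated it.
- The green and blue boxes are hidden under the shelves in that last view. I last saw them upright on their decks just before each shelf went on.
- The side camera put some box and jar positions up to 8 mm from the top camera's, so I used the top camera's. Both cameras agreed on the stand to about 1 mm.

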